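# Turn over the cheese draining board

## Task

Two cheese boards lie side by side on the low steel draining stand. Take the one with its smooth blue side up: slide it out past the edge of the stand so that you can get hold of it from below, turn it over, and leave it lying flat and wholly on the stand with its white ribbed side up, like its neighbour. Do not let it drop to the table, and do not disturb the neighbouring board, which is already turned.

Things in the scene. Friction and masses are not known exactly. Their poses are not given: they have to be found in the camera images.
- board_mid (a point): Centre (half-way up) of the loose board to turn: flat rigid plastic, 110 mm (its x) by 150 mm (its y) by 10 mm thick, about 0.16 kg, flat on the stand, its y roughly along the stand's y. Smooth blue face to its +z (up at the start), white face with grey ribs (in effect flat) to its -z. Too wide to grip across; its thickness can be pinched where it overhangs.
- turned_board_mid (a point): Centre of the neighbouring loose board, same size and axes, already lying with its white ribbed face up. It lies about 140 mm from the other, nearer to or farther from the robot, with a gap of about 30 mm between their long sides. To be left where it is.
- stand: Fixed draining stand, origin under its centre on the table. Flat rimless steel top 280 mm (its x) by 260 mm (its y), its surface 100 mm above the table; plate 12 mm thick on four legs set 10 mm or more in. Its y axis runs to the robot's left, within 0.25 rad. Board ends start 30 to 80 mm in from its left and right edges. Beside those edges only low things (under 50 mm) lie on the table.
There are look-alikes about, which are no part of the job. What is shaped like the part that bears board_mid but pink is not meant.

How it is judged (in metres and radians):
On the way, in this order (a step that is already met when the one before it is completed fails the run):
1. the blue-side-up board has been slid so that it overhangs an edge of the stand by 25 mm or more ((y of board_mid in the frame of stand below -0.08 m or y of board_mid in the frame of stand above 0.08 m or x of board_mid in the frame of stand below -0.11 m or x of board_mid in the frame of stand above 0.11 m) and angle between board_mid's own z axis and vertical below 0.35 rad and height (world z) of board_mid above 0.085 m), for 0.1 s.
2. the board has been raised on edge (angle between board_mid's own z axis and vertical above 1 rad and height (world z) of board_mid above 0.11 m), for 0.05 s.
At the end, for the whole second after the job is handed in: The board lies flat (within 8 degrees) on the top of the stand, turned over with its white ribbed side up, overhanging the stand's edges by no more than about 15 mm, and at rest there; the neighbouring board has not moved more than 30 mm (angle between board_mid's own z axis and vertical above 3 rad and z of board_mid in the frame of stand between 0.1 and 0.11 m and x of board_mid in the frame of stand between -0.1 and 0.1 m and y of board_mid in the frame of stand between -0.07 and 0.07 m); the robot touches nothing.
It fails at once if the neighbouring board is pushed more than 30 mm from its place (distance of turned_board_mid from where it was at the start of the episode above 0.03 m).
It fails at once if the board is dropped off the stand (height (world z) of board_mid below 0.06 m).
It also fails if it takes over 54 s, if anything falls off the work surface, if the arm or the gripper's body presses on something with over 40 N, if the wrist force passes 120 N, or if a joint passes its speed limit or range.

## Robot

A 6-joint arm with a two-finger parallel gripper is mounted at the origin on the work surface. World frame = base frame: x ahead of the robot, y to its left, z up, the work surface at z = 0. Lengths are in mm, angles in degrees, forces in N, time in s.
With the tool pointing down it reaches from about 250 to 775 mm from the base axis. Payload 8.9 kg.
Tool frame: the origin (TCP) lies between the finger pads; the fingertips stand 22 mm ahead of it and the grasp point (between the pads) lies 3 mm ahead of it; x points along the fingers, y is the direction in which the jaws open and shut, and the axes are right-handed (so a half turn about x gives the same grasp; the last joint's range is limited). The gripper opens to 85 mm and grips with 20 to 120 N. Pads are 22 mm wide; open, the fingers measure 114 mm over their backs; the gripper's body (76 mm by 85 mm) begins 54 mm behind the grasp point. The pads swing forward as they close: fully open they stand 13 mm farther back than shut.
Start: joints at [-82.351, 16.656, -8.789, 64.555, 0, 82.019], TCP at [141.452, -505.584, 253.305] pointing down, gripper open.
Joint ranges: [-144.48, 144.48], [-52.06, 99.96], [-74.48, 78.29], [-112.23, 115.85], [-86.99, 84.42], [-180, 180]. Speed limits (degrees/s): [127.2, 127.2, 159.86, 180, 180, 180].

## Interface

Orientations are given as [roll, pitch, yaw] about the fixed x, y, z axes, in that order (R = Rz(yaw) Ry(pitch) Rx(roll)).
In Python, from cell import readout, get_image, camera_info, env gives the robot as it stands.
- The arm moves only by the tool send_rows, never from a script. Its argument "plan" is a list of rows, each an object with "claw": the opening, from 0 (shut) to 1 (fully open); "linear": the shift along the tool's x, y, z in mm, a list of three; "twist": the turn, a rotation vector about the tool's x, y, z in rad, a list of three. A call has 1 to 20 rows; each row shifts and turns the commanded pose from where the row before left it, along the tool's axes as they then stand; what a row does not reach is not made up. A row lasts 1/10 s, in which the tool goes at most 50 mm and 8.59 degrees, less where a joint would pass 70% of its speed; a pose out of reach is approached as far as the arm can. A call with a gripper value outside its range is refused whole. The fingers move at their own pace and stop on an object; "squeeze" is the grip in N (left out, the last holds). Time passes only in rows, so rows that do not move let the fingers close. It gives the time, the measured TCP pose, the force and the opening at its end, in the units of the state.
- readout.observe(): the state, without advancing time (a new reading comes with each control period).
- get_image(name): name is "side" or "top" or "wrist"; returns the picture (480x640x3 uint8, red, green, blue); there is no depth.
- camera_info(name): a dict with "vertical_fov" (degrees; the focal length in pixels is half the picture's height over the tangent of half this angle, whatever the lens; pixels are square), "cx", "cy" (the principal point, pixels), "extrinsics" (4x4, takes a point from camera to world coordinates). Camera axes: x right, y up, looking along -z (the intrinsics and any distortion apply to the point x, -y, -z); pixel columns grow to the right and rows downward; lengths in mm; the calibration is good to about 2 mm. A picture is of the moment at which its call begins: read the wrist's pose just before it. camera_info takes no time and is no camera call; for the wrist camera it gives the pose at the moment of the call.
- env.close_job(): hands the job in, once; it reports no verdict.
The state is a dict: "clock": time; "qpos": joint angles; "qvel": joint speeds; "tau": joint torques, N m; "position": TCP position; "tcp_rot": TCP orientation; "contact_force": force on the tool from outside, world axes, zero at the start; "ft_torque": the same for the moment, N m; "width": opening from 0.0 (shut) to 1.0 (fully open).
Only numpy, scipy, OpenCV 4.12 (cv2) and the standard library are available. Lean on these libraries where they do the work, as an engineer would, in place of code of your own. Each camera call takes 0.05 s, during which the arm holds its last target.

## Working session

There is one attempt and no reset: what is moved stays moved. The work goes in short steps, Python scripts to look and compute and a tool call to move; the robot and the scene stay as the last step left them, time stands still between calls to the robot, and variables do not carry over. Pictures are saved under pics/ and viewed, and the job is handed in when it is done.

Besides the shell and the picture viewer there is one more tool, called as name(argument=value, ...), one argument or row to a line, values as JSON. send_rows: Moves the arm, as the interface text tells. Its arguments: {"type":"object","properties":{"plan":{"type":"array","items":{"type":"object","properties":{"claw":{"type":"number"},"linear":{"type":"array","items":{"type":"number"}},"twist":{"type":"array","items":{"type":"number"}}}}},"squeeze":{"type":"number"}},"required":["plan"]}

```bash
ls; mkdir -p pics; python3 - <<'E'
from cell import readout, get_image, camera_info, env
import cv2
print(readout.observe())
for n in ("side","top"):
    im=get_image(n); cv2.imwrite(f"pics/{n}0.png",im[:,:,::-1]); c=camera_info(n); print(n,c)
E
```

```text
pics
{'clock': 0.0, 'qpos': array([-8.23525649e+01,  1.66893166e+01, -8.83044895e+00,  6.45557798e+01,
        2.97696110e-03,  8.20197377e+01]), 'qvel': array([-0.0044194 ,  0.00922769,  0.00042048,  0.02569088, -0.09036614,
       -0.11979677]), 'tau': array([-1.30398927e-03, -5.37138426e+01,  3.31375623e+01,  1.58603821e-02,
       -4.74005956e-04, -7.44709041e-06]), 'position': array([ 141.4003666 , -505.17394619,  252.73281698]), 'tcp_rot': array([-100.23690731,   89.92439603,   95.39078812]), 'contact_force': array([ 0.20934368, -0.29198075,  0.09826616]), 'ft_torque': array([ 0.01946627, -0.0150284 ,  0.0052151 ]), 'width': 1.0045571143177214}
side {'vertical_fov': 56.83725592513261, 'cx': 322.48196090636065, 'cy': 241.87800189016275, 'extrinsics': array([[-8.82495109e-01,  3.33574108e-01, -3.31557986e-01,
         1.99429646e+02],
       [-4.70072662e-01, -6.02643336e-01,  6.44866421e-01,
         4.78168218e+02],
       [ 1.52995306e-02,  7.24947807e-01,  6.88633866e-01,
         6.07222730e+02],
       [ 0.00000000e+00,  0.00000000e+00,  0.00000000e+00,
         1.00000000e+00]])}
top {'vertical_fov': 49.296778862259885, 'cx': 322.67089258804543, 'cy': 237.06150910578123, 'extrinsics': array([[ 7.58915511e-03,  9.82941567e-01, -1.83761475e-01,
         3.00341821e+02],
       [-9.99254599e-01,  4.98720705e-04, -3.86005001e-02,
         7.35117768e+00],
       [-3.78503904e-02,  1.83917444e-01,  9.82212666e-01,
         8.94377683e+02],
       [ 0.00000000e+00,  0.00000000e+00,  0.00000000e+00,
         1.00000000e+00]])}
```

View pics/side0.png

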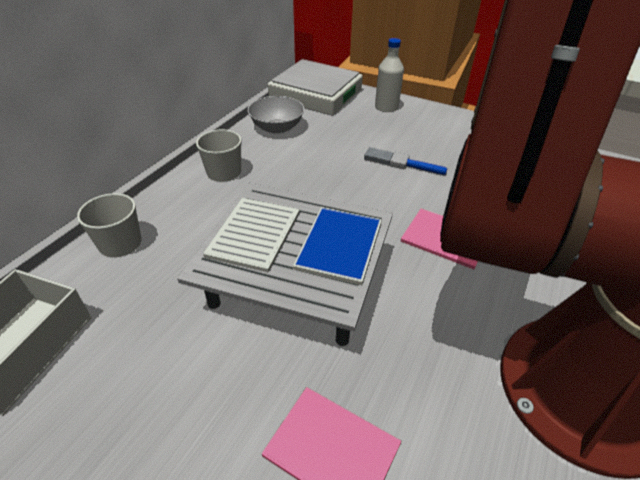

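View pics/top0.png

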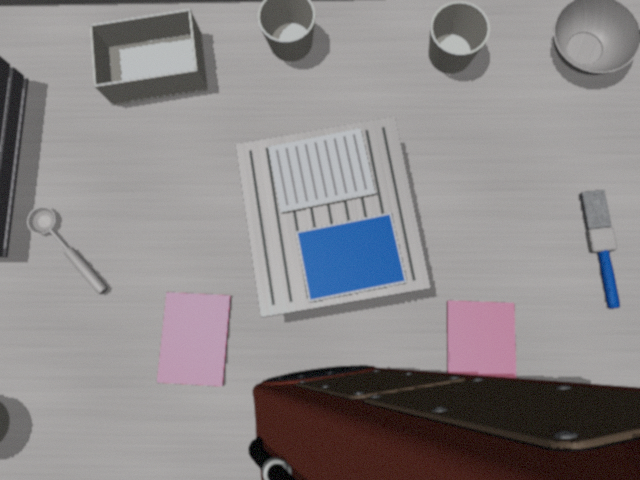

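The side and top pictures show the stand with the blue board nearer the robot (top pixel 352,257) and the white ribbed one beyond it (322,170). The things I could mistake for it are the pink mats at (195,338) and (481,338) and the blue brush handle at (608,280). I choose the blue one on the stand.

```bash
cat > h.py <<'E'
import numpy as np, cv2
def ray(ci,u,v):
    f=240/np.tan(np.radians(ci['vertical_fov']/2)); E=np.array(ci['extrinsics'])
    d=E[:3,:3]@np.array([(u-ci['cx'])/f,-(v-ci['cy'])/f,-1]); return E[:3,3],d
def onz(ci,u,v,z):
    o,d=ray(ci,u,v); return o+d*(z-o[2])/d[2]
def proj(ci,p):
    f=240/np.tan(np.radians(ci['vertical_fov']/2)); E=np.array(ci['extrinsics'])
    q=E[:3,:3].T@(np.array(p)-E[:3,3]); return ci['cx']+f*q[0]/-q[2], ci['cy']-f*q[1]/-q[2]
def quad(m):
    n,l,s,_=cv2.connectedComponentsWithStats(m.astype(np.uint8)); k=1+s[1:,4].argmax()
    c=max(cv2.findContours((l==k).astype(np.uint8),cv2.RETR_EXTERNAL,cv2.CHAIN_APPROX_NONE)[0],key=cv2.contourArea)
    h=cv2.convexHull(c); return cv2.approxPolyDP(h,0.04*cv2.arcLength(h,True),True)[:,0], cv2.minAreaRect(c)
E
python3 - <<'E'
from h import *
from cell import camera_info
for n in ("top","side"):
    ci=camera_info(n); im=cv2.imread(f"pics/{n}0.png"); h=cv2.cvtColor(im,cv2.COLOR_BGR2HSV)
    b=(h[...,0]>100)&(h[...,0]<125)&(h[...,1]>150)&(h[...,2]>80)
    q,_=quad(b); print(n,q.tolist())
    P=np.array([onz(ci,u,v,110) for u,v in q]); print(P.round(0)[:,:2].tolist(),P.mean(0).round(1))
    print([round(float(np.linalg.norm(P[i]-P[i-1])),1) for i in range(len(P))])
ci=camera_info("top")
S=np.array([onz(ci,u,v,100) for u,v in [(237,144),(395,119),(430,288),(262,314)]]);print("stand",S.round(0)[:,:2].tolist(),S.mean(0).round(1),[round(float(np.linalg.norm(S[i]-S[i-1])),1) for i in range(4)])
W=np.array([onz(ci,u,v,110) for u,v in [(269,147),(363,129),(376,193),(282,211)]]);print("white",W.round(0)[:,:2].tolist(),W.mean(0).round(1))
im=cv2.imread("pics/top0.png")[100:330,220:450]; cv2.imwrite("pics/crop0.png",cv2.resize(im,None,fx=2.6,fy=2.6,interpolation=cv2.INTER_CUBIC))
E
```

```text
top [[388, 216], [402, 279], [312, 297], [300, 234]]
[[480.0, -62.0], [383.0, -81.0], [356.0, 53.0], [452.0, 73.0]] [417.7  -4.1 110. ]
[137.5, 98.5, 137.3, 97.9]
side [[322, 209], [378, 220], [360, 277], [296, 263]]
[[479.0, -61.0], [381.0, -82.0], [353.0, 53.0], [452.0, 74.0]] [416.4  -4.1 110. ]
[138.4, 100.5, 137.8, 101.4]
stand [[601.0, 178.0], [642.0, -76.0], [371.0, -124.0], [331.0, 129.0]] [486.2  26.8 100. ] [275.0, 257.2, 275.1, 256.5]
white [[592.0, 124.0], [621.0, -24.0], [516.0, -44.0], [488.0, 101.0]] [554.5  39.4 110. ]
```

View pics/crop0.png

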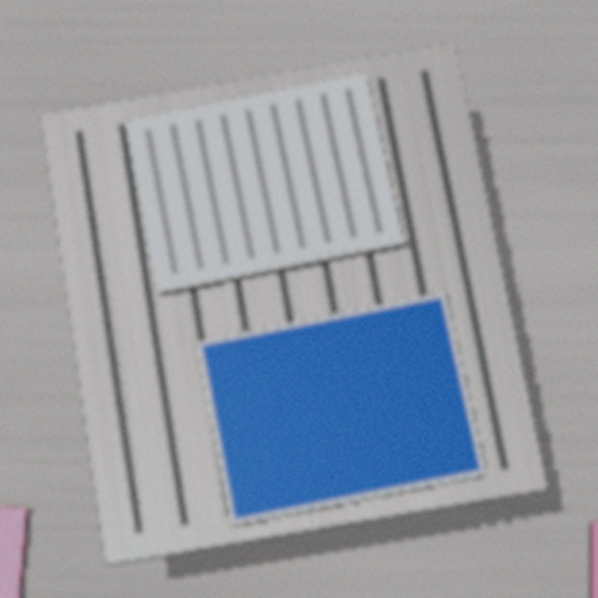

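```bash
cat >> h.py <<'E'
from scipy.spatial.transform import Rotation as Ro
def T(st): return Ro.from_euler('xyz',st['tcp_rot'],degrees=True), np.array(st['position'])
def delta(R,p,Rt,pt):  # tool-frame shift from p to pt, rotvec from R to Rt
    return R.inv().apply(np.array(pt)-p).round(1), (R.inv()*Rt).as_rotvec().round(3)
E
python3 - <<'E'
from h import *
from cell import readout
R,p=T(readout.observe()); print(R.as_matrix().round(3)); print(delta(R,p,R,[420,-100,330]))
E
```

```text
[[-0.     0.269 -0.963]
 [ 0.001 -0.963 -0.269]
 [-1.    -0.001 -0.   ]]
(array([ -76.8, -315.3, -377.5]), array([0., 0., 0.]))
```

send_rows(
  plan=[
    {"linear": [-8,-30,-36],"twist": [0,0.12,0]},
    {"linear": [-8,-30,-36],"twist": [0,0.12,0]},
    {"linear": [-8,-30,-36],"twist": [0,0.12,0]},
    {"linear": [-8,-30,-36],"twist": [0,0,0.12]},
    {"linear": [0,0,0]},
    {"linear": [0,0,0]},
  ],
)

```text
$.plan[0]: bad value
```

```bash
cat > log.py <<'E'
from h import *
from cell import readout
import json
s=readout.observe(); d={k:np.array(v).tolist() for k,v in s.items()}
open('log.jsonl','a').write(json.dumps(d)+"\n")
R,p=T(s); print(d['clock'],np.round(d['qpos'],1),p.round(1),np.round(d['contact_force'],1),round(d['width'],2)); print(R.as_matrix().round(3))
E
python3 log.py
```

```text
0.1 [-82.4  16.7  -8.8  64.6  -0.   82. ] [ 141.4 -505.2  252.8] [-0.   0.7  0.3] 1.0
[[-0.     0.269 -0.963]
 [ 0.001 -0.963 -0.269]
 [-1.    -0.001 -0.   ]]
```

send_rows(
  plan=[
    {"claw": 1,"linear": [-8,-30,-36],"twist": [0,0.12,0]},
    {"claw": 1,"linear": [-8,-30,-36],"twist": [0,0.12,0]},
    {"claw": 1,"linear": [-8,-30,-36],"twist": [0,0.12,0]},
    {"claw": 1,"linear": [-8,-30,-36],"twist": [0,0,0.12]},
    {"claw": 0.7,"linear": [0,0,0],"twist": [0,0,0]},
  ],
  squeeze=40,
)

```text
clock: 0.6
position: [237.6, -352.2, 311.3]
tcp_rot: [163.0, 68.4, -2.4]
contact_force: [-0.7, -0.1, 0.5]
width: 0.856
```

```bash
python3 log.py
```

```text
0.6 [-81.4  -2.8 -25.8  62.6  21.2  84.9] [ 237.6 -352.2  311.3] [-0.7 -0.1  0.5] 0.86
[[ 0.368  0.231 -0.901]
 [-0.016 -0.967 -0.255]
 [-0.93   0.108 -0.352]]
```

send_rows(
  plan=[
    {"claw": 0.7,"linear": [0,-30,-36],"twist": [0,0,-0.14]},
    {"claw": 0.7,"linear": [0,-30,-36],"twist": [0,0,-0.14]},
    {"claw": 0.7,"linear": [0,-10,-20],"twist": [0,0,-0.14]},
    {"claw": 0.7,"linear": [0,0,0],"twist": [0,0,0]},
  ],
)

```text
clock: 1.0
position: [302.8, -267.3, 338.8]
tcp_rot: [-140.0, 62.7, 59.1]
contact_force: [-0.5, -0.5, 0.2]
width: 0.702
```

```bash
python3 log.py
```

```text
1.0 [-68.4  11.   -9.2  87.2  21.4  89.3] [ 302.8 -267.3  338.8] [-0.5 -0.5  0.2] 0.7
[[ 0.236  0.363 -0.901]
 [ 0.393 -0.884 -0.253]
 [-0.889 -0.295 -0.351]]
```

send_rows(
  plan=[
    {"claw": 0.7,"linear": [20,-20,-30],"twist": [0,-0.12,0.14]},
    {"claw": 0.7,"linear": [20,-20,-30],"twist": [0,-0.12,0.07]},
    {"claw": 0.7,"linear": [0,0,0],"twist": [0,-0.08,0]},
    {"claw": 0.7,"linear": [0,0,0],"twist": [0,0,0]},
  ],
)

```text
clock: 1.4
position: [345.7, -208.5, 332.5]
tcp_rot: [-123.9, 80.8, 75.4]
contact_force: [-0.4, 0.0, -0.8]
width: 0.7
```

```bash
python3 log.py; cat > kin.py <<'E'
from h import *
import json
from scipy.optimize import least_squares
D=[json.loads(l) for l in open('log.jsonl')]
# chain: Rz(q1) [r0,off,h] Ry(q2) [a,0,b] Ry(-q3) [c,0,d] Ry(q4) [e,f,0] Rz(q5) [L,0,0] Rx(q6)
def fk(P,q):
    q=np.radians(q); r0,off,h,b,c,d,e,L=P
    Rz=lambda t:Ro.from_rotvec([0,0,t]); Ry=lambda t:Ro.from_rotvec([0,t,0])
    R=Rz(q[0]); p=R.apply([r0,off,h]); R=R*Ry(q[1]); p=p+R.apply([0,0,b]); R=R*Ry(-q[2]); p=p+R.apply([c,0,d]); R=R*Ry(q[3]); p=p+R.apply([e,0,0]); R=R*Rz(q[4]); p=p+R.apply([L,0,0]); return R*Ro.from_rotvec([q[5],0,0]),p
P0=np.array([0,73,250,350,400,0,80,200.])
def res(P): return np.concatenate([(fk(P,s['qpos'])[1]-s['position']) for s in D]+[0.02*(P-P0)])
if __name__=="__main__":
    r=least_squares(res,P0); print(r.x.round(1),[np.round(fk(r.x,s['qpos'])[1]-s['position'],1).tolist() for s in D])
    for s in D: print((fk(r.x,s['qpos'])[0].inv()*T(s)[0]).magnitude())
E
python3 kin.py
```

```text
1.4 [-47.4   4.3 -12.9  77.8   7.7 113. ] [ 345.7 -208.5  332.5] [-0.4  0.  -0.8] 0.7
[[ 0.04   0.332 -0.942]
 [ 0.154 -0.934 -0.322]
 [-0.987 -0.132 -0.089]]
[-1.000e-01  7.300e+01  2.953e+02  5.080e+02  3.846e+02  6.260e+01
  1.182e+02  3.018e+02] [[0.0, 0.2, 0.1], [-0.0, -0.1, -0.0], [0.0, -0.2, -0.1], [-0.1, 0.1, 0.0]]
3.677613769070831e-16
9.65485437562667e-16
6.513164773296709e-16
7.84432672210765e-16
```

```bash
cat > ik.py <<'E'
from kin import *
lo=np.array([-144.48,-52.06,-74.48,-112.23,-86.99,-180]);hi=np.array([144.48,99.96,78.29,115.85,84.42,180])
P=least_squares(res,P0).x
SY=np.radians(9.6); SC=np.array([486.2,26.8])
def s2w(x,y): return SC+np.array([x*np.cos(SY)-y*np.sin(SY), x*np.sin(SY)+y*np.cos(SY)])
def w2s(p): d=np.array(p[:2])-SC; return np.array([d[0]*np.cos(SY)+d[1]*np.sin(SY), -d[0]*np.sin(SY)+d[1]*np.cos(SY)])
def ik(R,p,seeds=None):
    """R: Rotation, p mm"""
    best=(9e9,None)
    rng=np.random.default_rng(0)
    S=seeds if seeds is not None else [lo+(hi-lo)*rng.uniform(.1,.9,6) for _ in range(12)]
    for s in S:
        def f(q):
            Rf,pf=fk(P,q); return np.concatenate([(pf-p)/1.0,(Rf.inv()*R).as_rotvec()*300])
        r=least_squares(f,np.clip(s,lo+.1,hi-.1),bounds=(lo,hi),max_nfev=60)
        if r.cost<best[0]: best=(r.cost,r.x)
        if best[0]<.5: break
    return best
def level(yaw,roll=90,tilt=0): # tool x at world yaw (deg), tilt>0 points down, roll about tool x
    return Ro.from_euler('ZYX',[yaw,tilt,roll],degrees=True)
E
cat > scan.py <<'E'
from ik import *
for name,g in (("L",(-73,155)),("Lnear",(-115,150)),("R",(-73,-155)),("Rnear",(-115,-150))):
    G=np.append(s2w(*g),105)
    for yaw in range(-180,180,20):
        for tilt in (0,-8,8):
          out=[]
          for roll in (90,-90):
            c,q=ik(level(yaw,roll,tilt),G)
            if c<1: out.append((roll,q.round(0).astype(int).tolist()))
          if out: print(name,yaw,tilt,out)
E
time python3 scan.py
```

```text
L -100 8 [(90, [40, 72, 16, 114, -40, -97]), (-90, [40, 72, 16, 114, -40, 83])]
L -80 0 [(90, [47, 74, 5, 112, -53, -90]), (-90, [47, 74, 5, 112, -53, 90])]
L -80 8 [(90, [47, 66, 1, 101, -53, -101]), (-90, [47, 66, 1, 101, -53, 79])]
L -60 0 [(90, [52, 69, -11, 100, -68, -90]), (-90, [52, 69, -11, 100, -68, 90])]
L -60 -8 [(90, [52, 78, -7, 116, -67, -71]), (-90, [52, 78, -7, 116, -67, 109])]
L -60 8 [(90, [52, 60, -16, 83, -67, -109]), (-90, [52, 60, -16, 83, -67, 71])]
L -40 0 [(90, [56, 67, -27, 86, -84, -90]), (-90, [56, 67, -27, 86, -84, 90])]
L -40 8 [(90, [55, 49, -40, 35, -80, -146]), (-90, [55, 49, -40, 35, -80, 34])]
L 60 0 [(90, [-38, 69, -47, 64, 82, -90]), (-90, [-38, 69, -47, 64, 82, 90])]
L 60 -8 [(90, [-37, 87, -40, 100, 79, -137]), (-90, [-37, 87, -40, 100, 79, 43])]
L 60 8 [(90, [-37, 51, -59, 24, 79, -43]), (-90, [-37, 51, -59, 24, 79, 137])]
L 80 0 [(90, [-33, 67, -32, 81, 67, -90]), (-90, [-33, 67, -32, 81, 67, 90])]
L 80 -8 [(90, [-32, 77, -27, 96, 66, -109]), (-90, [-32, 77, -27, 96, 66, 71])]
L 80 8 [(90, [-32, 57, -37, 66, 66, -71]), (-90, [-32, 57, -37, 66,
[... 4753 characters left out ...]
 40 -8 [(90, [-74, 76, -25, 97, 64, -107]), (-90, [-74, 76, -25, 97, 64, 73])]
Rnear 40 8 [(90, [-74, 57, -35, 69, 64, -73]), (-90, [-74, 57, -35, 69, 64, 107])]
Rnear 60 0 [(90, [-67, 69, -14, 97, 53, -90]), (-90, [-67, 69, -14, 97, 53, 90])]
Rnear 60 -8 [(90, [-67, 76, -10, 107, 52, -100]), (-90, [-67, 76, -10, 107, 52, 80])]
Rnear 60 8 [(90, [-67, 61, -18, 88, 52, -80]), (-90, [-67, 61, -18, 88, 52, 100])]
Rnear 80 0 [(90, [-59, 73, 2, 109, 41, -90]), (-90, [-59, 73, 2, 109, 41, 90])]
Rnear 80 8 [(90, [-59, 66, -2, 102, 40, -83]), (-90, [-59, 66, -2, 102, 40, 97])]
Rnear 100 8 [(90, [-51, 71, 13, 113, 29, -86]), (-90, [-51, 71, 13, 113, 29, 94])]
real	3m29.424s
user	3m26.669s
sys	0m0.125s
```

```bash
python3 - <<'E'
from cell import *
import cv2
for n in ("side","top"): cv2.imwrite(f"pics/{n}1.png",get_image(n)[:,:,::-1])
E
```

```text
(no output)
```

View pics/side1.png

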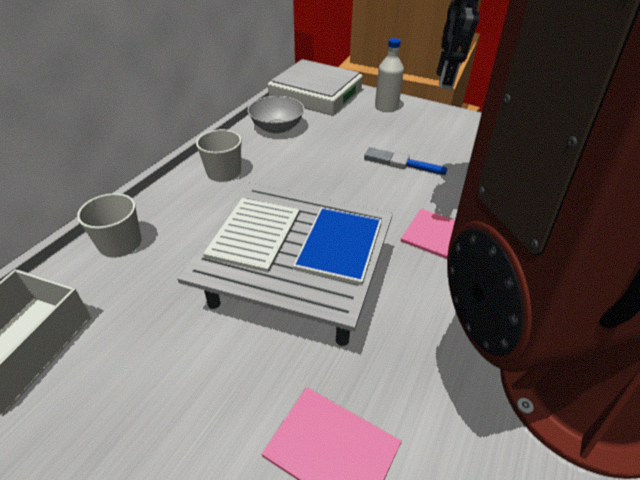

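View pics/top1.png

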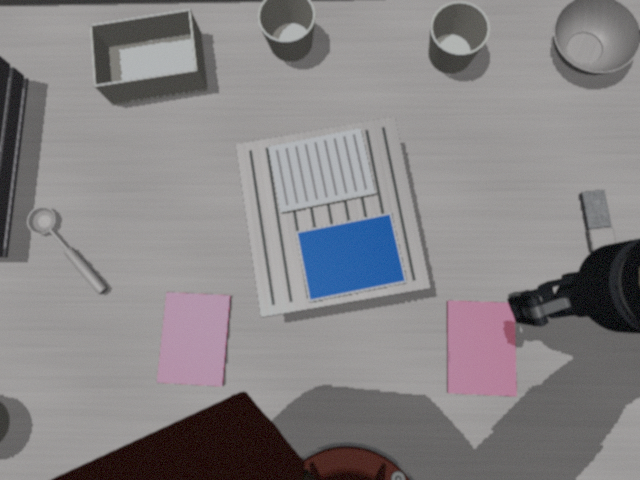

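```bash
python3 - <<'E'
from h import *
from cell import camera_info
t=camera_info("top"); s=camera_info("side")
for n,u,v in (("blk",5,60),("blk",25,80),("blk",5,255),("spoonL",42,222),("spoonend",103,290),("box",95,95),("cup",258,20),("cylL",5,430),("brush",595,195),("brushend",612,305),("bowl",597,35),("pink",481,338),("pinkL",195,338)): print(n,onz(t,u,v,0).round(0)[:2])
for n,u,v in (("bottle",388,108),("scaleR",335,110),("scaleL",275,92),("crate",345,70),("crate2",465,105)): print(n,onz(s,u,v,0).round(0)[:2])
for y in (0,): print(proj(t,[415,555,105]),proj(t,[454,-533,105]))
E
```

```text
blk [811. 651.]
blk [769. 607.]
blk [435. 605.]
spoonL [495. 545.]
spoonend [374. 423.]
box [737. 470.]
cup [887. 168.]
cylL [141. 569.]
brush [ 542. -429.]
brushend [ 353. -440.]
bowl [ 845. -459.]
pink [ 297. -222.]
pinkL [293. 258.]
bottle [ 591. -686.]
scaleR [ 721. -598.]
scaleL [ 934. -610.]
crate [ 820. -868.]
crate2 [ 399. -818.]
(np.float64(-7.763114838646231), np.float64(257.6651086686626)) (np.float64(704.2283485362661), np.float64(233.3279453041004))
```

```bash
cat >> h.py <<'E'
def down(yaw): # tool x down, tool y at world yaw (deg)
    c,s=np.cos(np.radians(yaw)),np.sin(np.radians(yaw)); X=np.array([0,0,-1.]);Y=np.array([c,s,0]); return Ro.from_matrix(np.c_[X,Y,np.cross(X,Y)])
def go(Rt,pt):
    from cell import readout
    R,p=T(readout.observe()); l,r=delta(R,p,Rt,pt); print("rot total",r,"deg",np.degrees(np.linalg.norm(r)).round(1),"lin after rot",Rt.inv().apply(np.array(pt)-p).round(1))
E
python3 - <<'E'
from h import *
go(down(11.5),[397.5,92,250])
E
```

```text
rot total [-1.436 -0.172  0.045] deg 82.9 lin after rot [  82.1  111.6 -284.9]
```

send_rows(
  plan=[
    {"claw": 0.6,"linear": [0,0,0],"twist": [-0.1436,-0.0172,0.0045]},
    {"claw": 0.6,"linear": [0,0,0],"twist": [-0.1436,-0.0172,0.0045]},
    {"claw": 0.6,"linear": [0,0,0],"twist": [-0.1436,-0.0172,0.0045]},
    {"claw": 0.6,"linear": [0,0,0],"twist": [-0.1436,-0.0172,0.0045]},
    {"claw": 0.6,"linear": [0,0,0],"twist": [-0.1436,-0.0172,0.0045]},
    {"claw": 0.6,"linear": [0,0,0],"twist": [-0.1436,-0.0172,0.0045]},
    {"claw": 0.6,"linear": [0,0,0],"twist": [-0.1436,-0.0172,0.0045]},
    {"claw": 0.6,"linear": [0,0,0],"twist": [-0.1436,-0.0172,0.0045]},
    {"claw": 0.6,"linear": [0,0,0],"twist": [-0.1436,-0.0172,0.0045]},
    {"claw": 0.6,"linear": [0,0,0],"twist": [-0.1436,-0.0172,0.0045]},
    {"claw": 0.6,"linear": [12,16,-40],"twist": [0,0,0]},
    {"claw": 0.6,"linear": [12,16,-40],"twist": [0,0,0]},
    {"claw": 0.6,"linear": [12,16,-40],"twist": [0,0,0]},
    {"claw": 0.6,"linear": [12,16,-40],"twist": [0,0,0]},
    {"claw": 0.6,"linear": [12,16,-40],"twist": [0,0,0]},
    {"claw": 0.6,"linear": [12,16,-40],"twist": [0,0,0]},
    {"claw": 0.6,"linear": [10,16,-40],"twist": [0,0,0]},
    {"claw": 0.6,"linear": [0,0,0],"twist": [0,0,0]},
    {"claw": 0.6,"linear": [0,0,0],"twist": [0,0,0]},
  ],
)

```text
clock: 3.4
position: [398.6, 86.9, 249.7]
tcp_rot: [-123.3, 89.9, 158.2]
contact_force: [-0.2, -1.5, -0.6]
width: 0.602
```

```bash
python3 log.py; python3 - <<'E'
from h import *
go(down(11.5),[397.5,92,140])
from cell import *
cv2.imwrite(f"pics/top2.png",get_image("top")[:,:,::-1]);
cv2.imwrite(f"pics/wr2.png",get_image("wrist")[:,:,::-1]);
E
```

```text
3.4 [  2.    4.1 -25.   61.    0.1  80.5] [398.6  86.9 249.7] [-0.2 -1.5 -0.6] 0.6
[[-0.002  0.98   0.199]
 [ 0.001  0.199 -0.98 ]
 [-1.    -0.002 -0.001]]
rot total [-0.    -0.001  0.002] deg 0.1 lin after rot [ 1.097e+02 -1.000e-01 -5.200e+00]
```

View pics/top2.png

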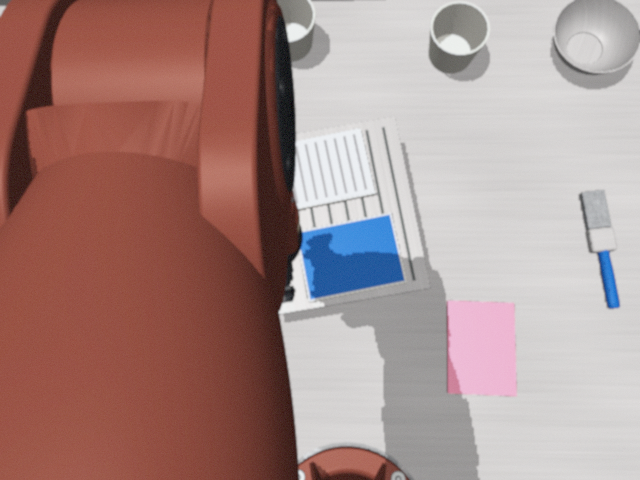

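View pics/wr2.png

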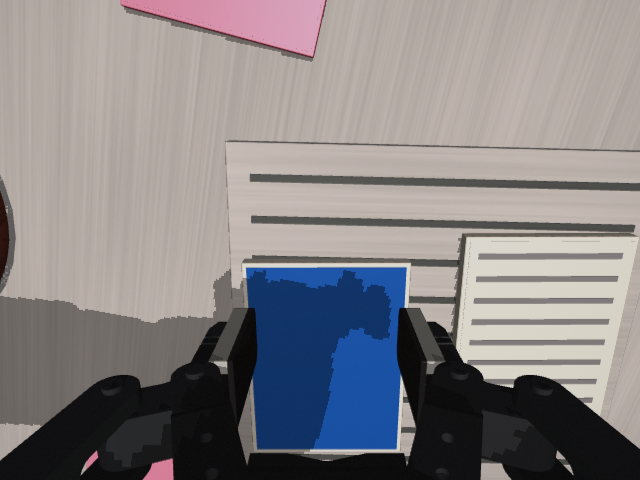

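```bash
python3 - <<'E'
from h import *
from cell import *
w=camera_info("wrist"); print(np.array(w['extrinsics']).round(2))
for u,v in ((243,264),(411,264),(228,142),(463,235)): print(onz(w,u,v,110).round(1))
E
```

```text
[[ 9.8000e-01 -1.9000e-01 -6.0000e-02  3.8300e+02]
 [ 2.0000e-01  9.4000e-01  2.9000e-01  1.6076e+02]
 [-0.0000e+00 -2.9000e-01  9.6000e-01  3.7065e+02]
 [ 0.0000e+00  0.0000e+00  0.0000e+00  1.0000e+00]]
[348.1  59.4 110. ]
[454.4  80.8 110. ]
[328.6 133.7 110. ]
[481.7 106.1 110. ]
```

send_rows(
  plan=[
    {"claw": 0.6,"linear": [35,0,-6],"twist": [0,0,0]},
    {"claw": 0.6,"linear": [35,0,0],"twist": [0,0,0]},
    {"claw": 0.6,"linear": [30,0,0],"twist": [0,0,0]},
    {"claw": 0.6,"linear": [15,0,0],"twist": [0,0,0]},
    {"claw": 0.6,"linear": [7,0,0],"twist": [0,0,0]},
    {"claw": 0.6,"linear": [0,0,0],"twist": [0,0,0]},
    {"claw": 0.6,"linear": [0,0,0],"twist": [0,0,0]},
  ],
)

```text
clock: 4.2
position: [398.3, 92.6, 129.0]
tcp_rot: [-169.0, 90.0, 112.4]
contact_force: [0.7, -0.0, 0.3]
width: 0.597
```

```bash
python3 log.py; python3 - <<'E'
from h import *
from cell import *
cv2.imwrite(f"pics/sd3.png",get_image("side")[:,:,::-1]);
cv2.imwrite(f"pics/wr3.png",get_image("wrist")[:,:,::-1]);
E
```

```text
4.2 [  2.8  11.4 -36.8  41.9   0.   81.4] [398.3  92.6 129. ] [ 0.7 -0.   0.3] 0.6
[[-0.     0.98   0.198]
 [ 0.     0.198 -0.98 ]
 [-1.    -0.    -0.   ]]
```

View pics/sd3.png

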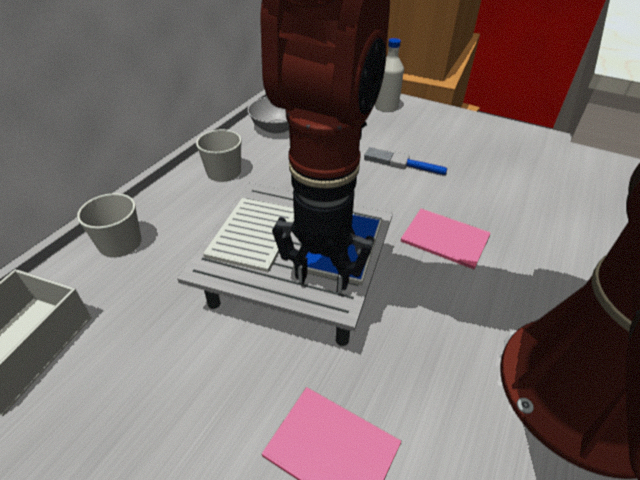

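View pics/wr3.png

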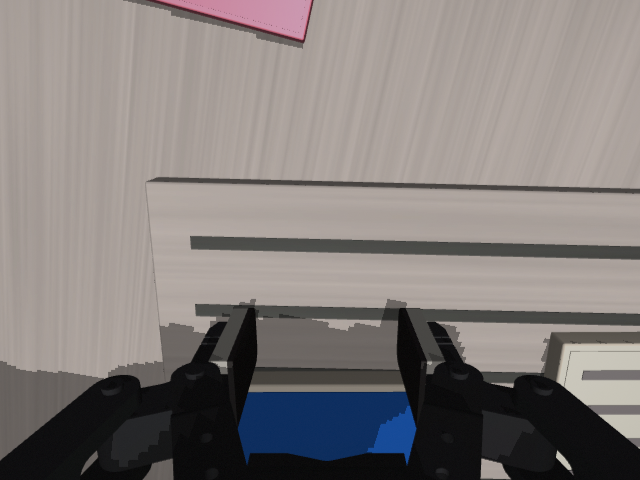

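send_rows(
  plan=[
    {"claw": 0.6,"linear": [2,0,0],"twist": [0,0,0]},
    {"claw": 0.6,"linear": [1,0,0],"twist": [0,0,0]},
    {"claw": 0.6,"linear": [1,0,0],"twist": [0,0,0]},
    {"claw": 0.6,"linear": [0,0,0],"twist": [0,0,0]},
  ],
)

```text
clock: 4.7
position: [397.4, 93.4, 124.1]
tcp_rot: [-110.4, 89.9, 171.1]
contact_force: [0.2, 0.4, -0.2]
width: 0.602
```

send_rows(
  plan=[
    {"claw": 0.6,"linear": [1,0,0],"twist": [0,0,0]},
    {"claw": 0.6,"linear": [1,0,0],"twist": [0,0,0]},
    {"claw": 0.6,"linear": [0,0,0],"twist": [0,0,0]},
  ],
)

```text
clock: 5.0
position: [397.4, 93.3, 122.1]
tcp_rot: [-109.5, 89.9, 171.9]
contact_force: [0.6, 0.6, -0.2]
width: 0.599
```

```bash
python3 - <<'E'
from h import *
from cell import *
im=get_image("side"); cv2.imwrite(f"pics/sd4.png",cv2.resize(im[200:310,240:410,::-1],None,fx=4,fy=4,interpolation=cv2.INTER_CUBIC))
E
```

```text
(no output)
```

View pics/sd4.png

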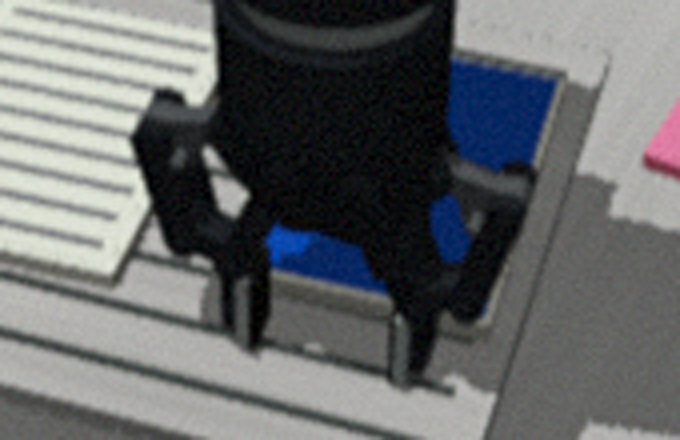

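send_rows(
  plan=[
    {"claw": 0.6,"linear": [1,0,8],"twist": [0,0,0]},
    {"claw": 0.6,"linear": [0,0,6],"twist": [0,0,0]},
    {"claw": 0.6,"linear": [0,0,6],"twist": [0,0,0]},
    {"claw": 0.6,"linear": [0,0,6],"twist": [0,0,0]},
    {"claw": 0.6,"linear": [0,0,6],"twist": [0,0,0]},
  ],
)

```text
clock: 5.55
position: [404.0, 61.3, 121.2]
tcp_rot: [-113.7, 89.9, 167.8]
contact_force: [0.6, 0.7, -1.5]
width: 0.596
```

send_rows(
  plan=[
    {"claw": 0.6,"linear": [0,0,7],"twist": [0,0,0]},
    {"claw": 0.6,"linear": [0,0,7],"twist": [0,0,0]},
    {"claw": 0.6,"linear": [0,0,7],"twist": [0,0,0]},
    {"claw": 0.6,"linear": [0,0,7],"twist": [0,0,0]},
    {"claw": 0.6,"linear": [0,0,7],"twist": [0,0,0]},
  ],
)

```text
clock: 6.05
position: [411.0, 27.1, 121.2]
tcp_rot: [-114.1, 89.9, 167.4]
contact_force: [-0.9, 0.7, 0.1]
width: 0.602
```

```bash
python3 log.py; python3 - <<'E'
from h import *
from cell import *
cv2.imwrite(f"pics/top5.png",get_image("top")[:,:,::-1]);
cv2.imwrite(f"pics/wr5.png",get_image("wrist")[:,:,::-1]);
E
```

```text
6.05 [ -6.4  12.4 -36.9  40.8   0.   72.1] [411.   27.1 121.2] [-0.9  0.7  0.1] 0.6
[[-0.001  0.98   0.199]
 [ 0.     0.199 -0.98 ]
 [-1.    -0.001 -0.001]]
```

View pics/top5.png

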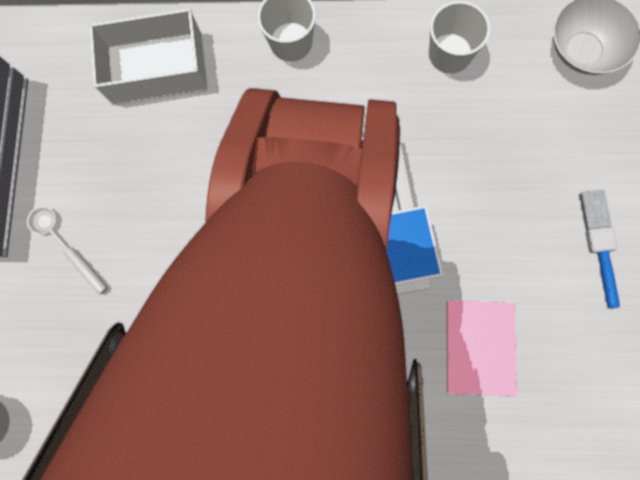

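View pics/wr5.png

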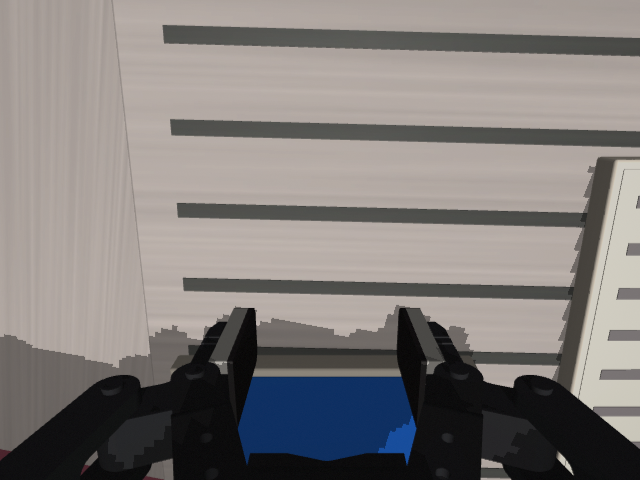

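send_rows(
  plan=[
    {"claw": 0.6,"linear": [0,0,7],"twist": [0,0,0]},
    {"claw": 0.6,"linear": [0,0,7],"twist": [0,0,0]},
    {"claw": 0.6,"linear": [0,0,7],"twist": [0,0,0]},
    {"claw": 0.6,"linear": [0,0,6],"twist": [0,0,0]},
    {"claw": 0.6,"linear": [0,0,4],"twist": [0,0,0]},
    {"claw": 0.6,"linear": [0,0,0],"twist": [0,0,0]},
    {"claw": 0.6,"linear": [0,0,-4],"twist": [0,0,0]},
    {"claw": 0.6,"linear": [-10,0,-10],"twist": [0,0,0]},
    {"claw": 0.6,"linear": [-45,0,0],"twist": [0,0,0]},
    {"claw": 0.6,"linear": [-45,0,0],"twist": [0,0,0]},
    {"claw": 0.6,"linear": [-45,0,0],"twist": [0,0,0]},
    {"claw": 0.6,"linear": [-45,0,0],"twist": [0,0,0]},
    {"claw": 0.6,"linear": [0,0,0],"twist": [0,0,0]},
  ],
)

```text
clock: 7.45
position: [416.5, 11.5, 317.2]
tcp_rot: [71.0, 89.6, -7.4]
contact_force: [-0.1, 1.1, -0.5]
width: 0.601
```

```bash
python3 log.py; python3 - <<'E'
from h import *
from cell import *
cv2.imwrite(f"pics/top6.png",get_image("top")[:,:,::-1]);
cv2.imwrite(f"pics/wr6.png",get_image("wrist")[:,:,::-1]);
cv2.imwrite(f"pics/sd6.png",get_image("side")[:,:,::-1]);
E
```

```text
7.45 [ -8.5   2.6 -16.4  70.6   0.   70. ] [416.5  11.5 317.2] [-0.1  1.1 -0.5] 0.6
[[ 0.008  0.98   0.2  ]
 [-0.001  0.2   -0.98 ]
 [-1.     0.007  0.002]]
```

View pics/top6.png

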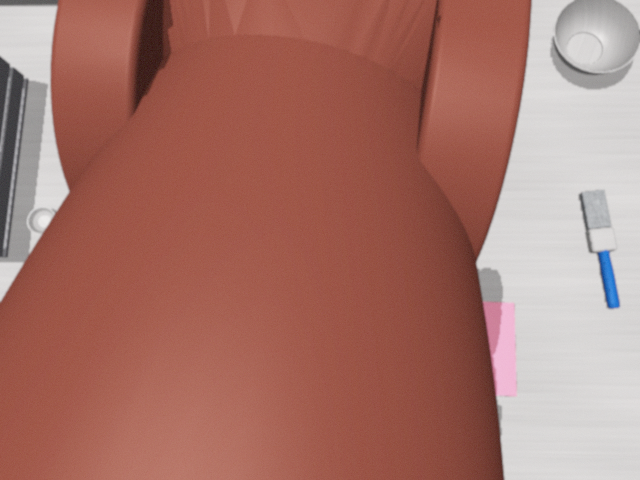

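View pics/sd6.png

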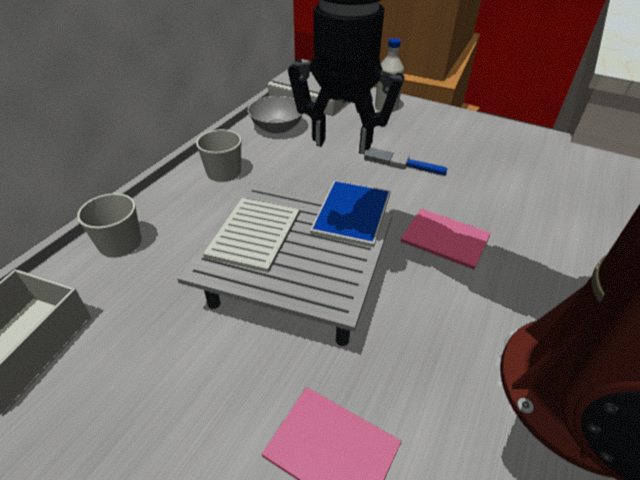

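Side view: the board has slid right and overhangs, with the neighbour unmoved. Next I measure it and plan the pinch.

```bash
cat > board.py <<'E'
from ik import *
def blue(n,im):  # BGR
    from cell import camera_info
    h=cv2.cvtColor(im,cv2.COLOR_BGR2HSV); b=(h[...,0]>100)&(h[...,0]<128)&(h[...,1]>120)&(h[...,2]>40)
    b[150:310,560:]=0; b[:170]=0
    b=cv2.morphologyEx(b.astype(np.uint8),cv2.MORPH_CLOSE,np.ones((5,5)))
    q,_=quad(b); ci=camera_info(n); return q,np.array([onz(ci,u,v,110) for u,v in q])
E
python3 - <<'E'
from board import *
q,C=blue("side",cv2.imread("pics/sd6.png")); print(q.tolist(),C.round(0)[:,:2].tolist(),C.mean(0).round(1),w2s(C.mean(0)).round(1))
print([np.degrees(np.arctan2(*(C[i]-C[i-1])[[1,0]])).round(1) for i in range(4)])
print(P.round(1))
for yaw in (80,85,90,95,100):
  for tilt in (6,9,12):
    for ys in (-165,):
      G=np.append(s2w(-70,ys),115); G[:2]-=0
      c,q=ik(level(yaw,90,tilt),G); c2,q2=ik(level(yaw,90,tilt),G+[0,0,120])
      print(yaw,tilt,ys,c<1 and q.round(0), c2<1 and q2.round(0))
E
```

```text
[[335, 182], [387, 191], [372, 240], [313, 228]] [[496.0, -145.0], [398.0, -167.0], [370.0, -31.0], [469.0, -10.0]] [433.2 -87.9 110. ] [ -71.4 -104.3]
[np.float64(-78.7), np.float64(-167.2), np.float64(101.9), np.float64(12.0)]
[1.000e-01 7.290e+01 2.977e+02 5.086e+02 3.852e+02 6.040e+01 1.188e+02
 3.019e+02]
80 6 -165 [-56.  69.   6. 109.  44. -84.] False
80 9 -165 [-55.  67.   5. 106.  44. -81.] [-55.  56.   3. 114.  44. -81.]
80 12 -165 [-55.  64.   3. 102.  44. -78.] [-55.  54.   2. 112.  44. -78.]
85 6 -165 [-54.  71.  11. 112.  41. -85.] False
85 9 -165 [-54.  68.   9. 109.  41. -82.] False
85 12 -165 [-53.  66.   8. 106.  41. -80.] [-53.  56.   7. 115.  41. -80.]
90 6 -165 [-52.  72.  15. 115.  38. -85.] False
90 9 -165 [-52.  70.  14. 112.  38. -83.] False
90 12 -165 [-52.  68.  12. 109.  37. -81.] False
95 6 -165 False False
95 9 -165 [-50.  72.  18. 115.  35. -84.] False
95 12 -165 [-50.  69.  16. 113.  34. -82.] False
100 6 -165 False False
100 9 -165 False False
100 12 -165 [-48.  71.  21. 116.  31. -83.] False
```

```bash
cat > path.py <<'E'
from ik import *
def check(R0,p0,R1,p1,seed,n=8):
    rv=(R0.inv()*R1).as_rotvec(); q=seed; out=[]
    for i in range(1,n+1):
        R=R0*Ro.from_rotvec(rv*i/n); p=np.array(p0)+(np.array(p1)-np.array(p0))*i/n
        c,q2=ik(R,p,[q]); 
        out.append((round(c,1),np.abs(q2-q).max().round(0))); q=q2
    # wrist heights
    Rz=Ro.from_rotvec([0,0,np.radians(q[0])]);
    Rf,pf=fk(P,q); R5=Rz*Ro.from_rotvec([0,np.radians(q[1]-q[2]+q[3]),0])*Ro.from_rotvec([0,0,np.radians(q[4])])
    j5=pf-R5.apply([P[7],0,0]); j4=j5-(Rz*Ro.from_rotvec([0,np.radians(q[1]-q[2]+q[3]),0])).apply([P[6],0,0])
    print(q.round(0),"maxcost",max(o[0] for o in out),"maxdq",max(o[1] for o in out),"J5",j5.round(0),"J4",j4.round(0)); return q
E
python3 - <<'E'
from path import *
from cell import readout
s=readout.observe(); R,p=T(s); q=np.array(s['qpos'])
Rd=down(11.5)
W=[(R,p),(R,[430,-260,330]),(level(87,-90,45),[430,-260,260]),(level(87,-90,9),[443,-227,107]),(level(87,-90,9),[447,-152,107]),(level(87,-90,9),[447,-152,128]),(level(85,-90,12),[447,-155,190]),(level(70,-90,15),[447,-155,200]),(level(70,0,15),[447,-155,200]),(level(70,90,15),[447,-155,200]),(level(87,90,12),[447,-165,150]),(level(87,90,9),[447,-165,128])]
for a,b in zip(W,W[1:]): q=check(*a,*b,q)
E
```

```text
[-39.  13.  -3.  75.  -0.  39.] maxcost 0.0 maxdq 5.0 J5 [ 430. -260.  632.] J4 [ 431. -260.  751.]
[-55.  40.  14. 102.  26. 119.] maxcost 0.0 maxdq 12.0 J5 [ 419. -473.  473.] J4 [ 461. -534.  567.]
[-57.  73.  22. 116.  36.  98.] maxcost 88.2 maxdq 5.0 J5 [ 417. -517.  161.] J4 [ 480. -614.  188.]
[-53.  70.  12. 111.  39.  98.] maxcost 42.1 maxdq 2.0 J5 [ 431. -450.  154.] J4 [ 502. -543.  178.]
[-53.  68.  12. 112.  39.  98.] maxcost 0.0 maxdq 0.0 J5 [ 431. -450.  175.] J4 [ 502. -543.  199.]
[-54.  60.   8. 112.  40. 100.] maxcost 0.0 maxdq 1.0 J5 [ 421. -449.  253.] J4 [ 489. -541.  285.]
[-59.  51.  -6. 100.  49. 108.] maxcost 0.0 maxdq 2.0 J5 [ 347. -429.  278.] J4 [ 404. -522.  325.]
[-60.  58.  -4. 108.  50. 180.] maxcost 1819.4 maxdq 11.0 J5 [ 339. -440.  233.] J4 [ 398. -541.  253.]
[-61.  83. -52. 116.  84. 180.] maxcost 39155.5 maxdq 11.0 J5 [ 178. -174.  157.] J4 [ 197. -208.   45.]
[-56.  85. -43. 116.  84. 180.] maxcost 58973.0 maxdq 1.0 J5 [ 208. -178.  111.] J4 [ 238. -221.    4.]
[-56.  87. -42. 116.  84. 180.] maxcost 58898.9 maxdq 0.0 J5 [ 208. -176.   94.] J4 [ 237. -218.  -13.]
```

```bash
python3 - <<'E'
from path import *
from cell import readout
s=readout.observe(); R,p=T(s); q=np.array(s['qpos'])
W=[(R,p),(R,[430,-260,330]),(level(76,-90,45),[430,-260,260]),(level(76,-90,10),[437,-205,107]),(level(86,-90,10),[447,-152,107]),(level(86,-90,10),[447,-152,129]),(level(85,-90,14),[447,-155,190]),(level(70,-90,15),[447,-155,200]),(level(70,-180,15),[447,-155,200]),(level(70,-270,15),[447,-155,200]),(level(86,-270,14),[447,-165,150]),(level(86,-270,10),[447,-165,128])]
for a,b in zip(W,W[1:]): q=check(*a,*b,q)
from h import go
go(R,[430,-260,330]); print(delta(R,p,level(76,-90,45),p))
E
```

```text
[-39.  13.  -3.  75.  -0.  39.] maxcost 0.0 maxdq 5.0 J5 [ 430. -260.  632.] J4 [ 431. -260.  751.]
[-58.  36.   6.  95.  31. 126.] maxcost 0.0 maxdq 13.0 J5 [ 378. -467.  473.] J4 [ 414. -525.  571.]
[-60.  68.  10. 108.  43.  99.] maxcost 0.0 maxdq 5.0 J5 [ 365. -493.  159.] J4 [ 422. -594.  188.]
[-53.  69.  11. 109.  40.  99.] maxcost 0.0 maxdq 1.0 J5 [ 426. -449.  159.] J4 [ 496. -541.  186.]
[-53.  67.  10. 110.  40.  99.] maxcost 0.0 maxdq 0.0 J5 [ 426. -449.  181.] J4 [ 496. -541.  208.]
[-53.  59.   7. 110.  40. 102.] maxcost 0.0 maxdq 1.0 J5 [ 421. -447.  263.] J4 [ 489. -537.  301.]
[-59.  51.  -6. 100.  49. 108.] maxcost 0.0 maxdq 2.0 J5 [ 347. -429.  278.] J4 [ 404. -522.  325.]
[-59.  51.  -6. 100.  49.  18.] maxcost 0.0 maxdq 11.0 J5 [ 347. -429.  278.] J4 [ 404. -522.  325.]
[-59.  51.  -6. 100.  49. -72.] maxcost 0.0 maxdq 11.0 J5 [ 347. -429.  278.] J4 [ 404. -522.  325.]
[-54.  63.  10. 109.  39. -78.] maxcost 0.0 maxdq 2.0 J5 [ 427. -457.  223.] J4 [ 493. -548.  260.]
[-54.  68.  12. 112.  39. -82.] maxcost 0.0 maxdq 1.0 J5 [ 426. -462.  180.] J4 [ 494. -555.  207.]
rot total [0. 0. 0.] deg 0.0 lin after rot [-18.9 -38.7 269.3]
(array([0., 0., 0.]), array([ 1.895,  0.786, -0.494]))
```

send_rows(
  plan=[
    {"claw": 0.6,"linear": [-3,-5.5,38.5],"twist": [0,0,0]},
    {"claw": 0.6,"linear": [-3,-5.5,38.5],"twist": [0,0,0]},
    {"claw": 0.5,"linear": [-3,-5.5,38.5],"twist": [0,0,0]},
    {"claw": 0.4,"linear": [-3,-5.5,38.5],"twist": [0,0,0]},
    {"claw": 0.3,"linear": [-3,-5.5,38.5],"twist": [0,0,0]},
    {"claw": 0.3,"linear": [-3,-5.5,38.5],"twist": [0,0,0]},
    {"claw": 0.3,"linear": [-1,-5.5,38.5],"twist": [0,0,0]},
  ],
)

```text
clock: 8.3
position: [429.8, -261.7, 328.9]
tcp_rot: [-132.4, 89.8, 149.1]
contact_force: [0.2, -0.8, -0.7]
width: 0.298
```

send_rows(
  plan=[
    {"claw": 0.3,"linear": [0,0,0],"twist": [0.1263,0.0524,-0.0329]},
    {"claw": 0.3,"linear": [0,0,0],"twist": [0.1263,0.0524,-0.0329]},
    {"claw": 0.3,"linear": [0,0,0],"twist": [0.1263,0.0524,-0.0329]},
    {"claw": 0.3,"linear": [0,0,0],"twist": [0.1263,0.0524,-0.0329]},
    {"claw": 0.3,"linear": [0,0,0],"twist": [0.1263,0.0524,-0.0329]},
    {"claw": 0.3,"linear": [0,0,0],"twist": [0.1263,0.0524,-0.0329]},
    {"claw": 0.3,"linear": [0,0,0],"twist": [0.1263,0.0524,-0.0329]},
    {"claw": 0.3,"linear": [0,0,0],"twist": [0.1263,0.0524,-0.0329]},
    {"claw": 0.3,"linear": [0,0,0],"twist": [0.1263,0.0524,-0.0329]},
    {"claw": 0.3,"linear": [0,0,0],"twist": [0.1263,0.0524,-0.0329]},
    {"claw": 0.3,"linear": [0,0,0],"twist": [0.1263,0.0524,-0.0329]},
    {"claw": 0.3,"linear": [0,0,0],"twist": [0.1263,0.0524,-0.0329]},
    {"claw": 0.3,"linear": [0,0,0],"twist": [0.1263,0.0524,-0.0329]},
    {"claw": 0.3,"linear": [0,0,0],"twist": [0.1263,0.0524,-0.0329]},
    {"claw": 0.3,"linear": [0,0,0],"twist": [0.1263,0.0524,-0.0329]},
    {"claw": 0.3,"linear": [0,0,0],"twist": [0,0,0]},
  ],
)

```text
clock: 9.9
position: [429.4, -260.5, 328.7]
tcp_rot: [-89.7, 44.8, 76.0]
contact_force: [-0.1, -0.1, -0.1]
width: 0.298
```

```bash
python3 log.py; python3 - <<'E'
from h import *
from cell import *
from ik import level
cv2.imwrite(f"pics/top7.png",get_image("top")[:,:,::-1]);
cv2.imwrite(f"pics/sd7.png",get_image("side")[:,:,::-1]);
go(level(76,-90,10),[437,-205,107])
print(level(76,-90,45).as_matrix().round(3))
E
```

```text
9.9 [-58.1  33.9  13.  104.1  30.6 126.3] [ 429.4 -260.5  328.7] [-0.1 -0.1 -0.1] 0.3
[[ 0.171 -0.175 -0.969]
 [ 0.688 -0.683  0.245]
 [-0.705 -0.709  0.004]]
rot total [ 0.002  0.002 -0.611] deg 35.0 lin after rot [ 93.2 209.5   6.7]
[[ 0.171 -0.171 -0.97 ]
 [ 0.686 -0.686  0.242]
 [-0.707 -0.707  0.   ]]
```

View pics/top7.png

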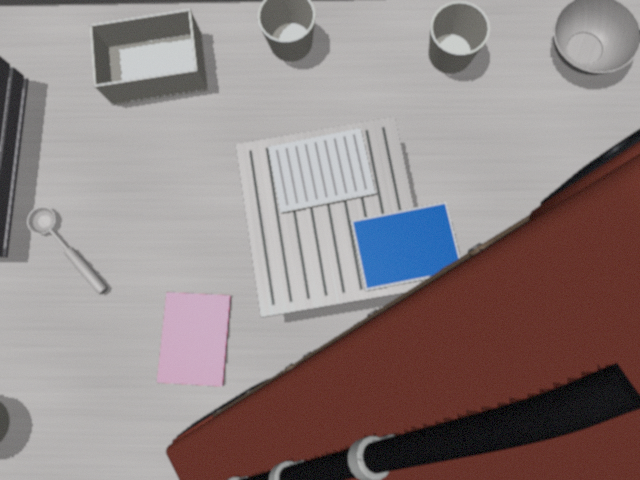

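View pics/sd7.png

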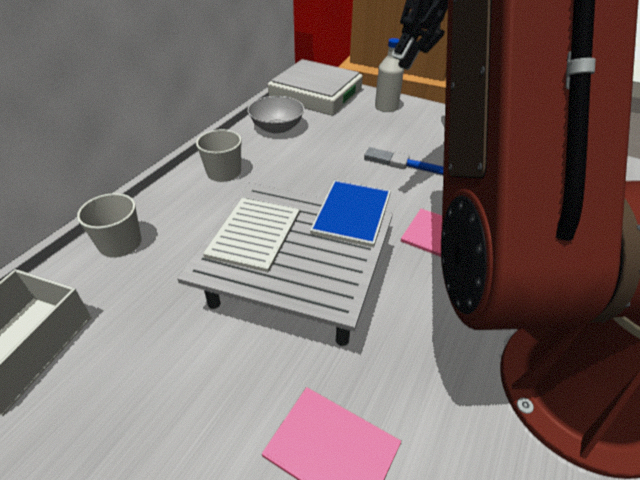

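send_rows(
  plan=[
    {"claw": 0.3,"linear": [30,30,0],"twist": [0,0,0]},
    {"claw": 0.3,"linear": [30,30,0],"twist": [0,0,0]},
    {"claw": 0.3,"linear": [30,30,0],"twist": [0,0,0]},
    {"claw": 0.3,"linear": [0,0,0],"twist": [0,0,-0.1222]},
    {"claw": 0.3,"linear": [0,0,0],"twist": [0,0,-0.1222]},
    {"claw": 0.3,"linear": [0,0,0],"twist": [0,0,-0.1222]},
    {"claw": 0.3,"linear": [0,0,0],"twist": [0,0,-0.1222]},
    {"claw": 0.3,"linear": [0,0,0],"twist": [0,0,-0.1222]},
    {"claw": 0.3,"linear": [0,0,0],"twist": [0,0,0]},
  ],
)

```text
clock: 10.9
position: [421.7, -243.1, 189.8]
tcp_rot: [-90.0, 10.7, 75.3]
contact_force: [-0.5, 0.5, -0.1]
width: 0.299
```

```bash
python3 log.py; python3 - <<'E'
from h import *
from cell import *
from ik import level
cv2.imwrite(f"pics/sd8.png",get_image("side")[:,:,::-1]);
go(level(76,-90,10),[437,-205,107])
E
```

```text
10.9 [-63.4  62.6  12.4 115.7  40.4  99.2] [ 421.7 -243.1  189.8] [-0.5  0.5 -0.1] 0.3
[[ 0.249 -0.047 -0.967]
 [ 0.951 -0.179  0.253]
 [-0.185 -0.983  0.   ]]
rot total [-0.002 -0.011 -0.016] deg 1.1 lin after rot [55.4 76.6 -4.7]
```

View pics/sd8.png

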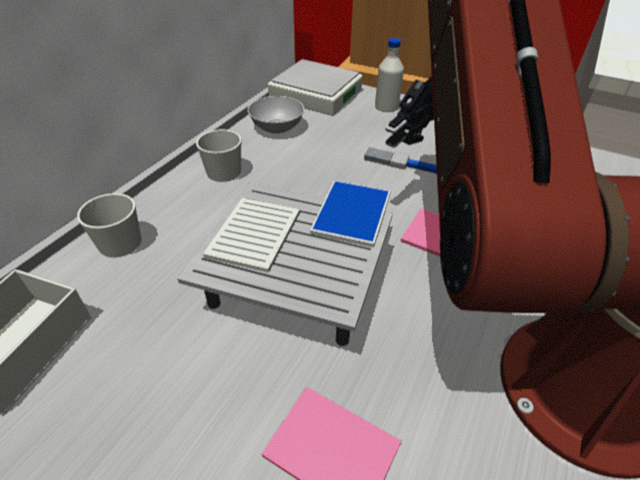

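send_rows(
  plan=[
    {"claw": 0.3,"linear": [8,36,0],"twist": [0,0,0]},
    {"claw": 0.3,"linear": [20,40,-2],"twist": [0,-0.005,-0.006]},
    {"claw": 0.3,"linear": [27,0,-2],"twist": [0,-0.005,-0.006]},
    {"claw": 0.3,"linear": [0,0,0],"twist": [0,0,0]},
    {"claw": 0.3,"linear": [0,0,0],"twist": [0,0,0]},
  ],
)

```text
clock: 11.45
position: [437.6, -208.0, 110.2]
tcp_rot: [-90.2, 10.6, 75.9]
contact_force: [0.1, -0.0, 0.7]
width: 0.297
```

```bash
python3 log.py; python3 - <<'E'
from h import *
from cell import *
from ik import level
cv2.imwrite(f"pics/sd9.png",get_image("side")[:,:,::-1]);
cv2.imwrite(f"pics/wr9.png",get_image("wrist")[:,:,::-1]);
go(level(76,-90,10),[437,-205,107])
go(level(86,-90,10),[447,-152,107])
E
```

```text
11.45 [-60.4  67.8   9.9 107.6  42.8  99.8] [ 437.6 -208.   110.2] [ 0.1 -0.   0.7] 0.3
[[ 0.239 -0.042 -0.97 ]
 [ 0.953 -0.179  0.243]
 [-0.183 -0.983 -0.003]]
rot total [ 0.003 -0.004 -0.01 ] deg 0.6 lin after rot [4.1 2.3 1.2]
rot total [-0.028 -0.175 -0.01 ] deg 10.2 lin after rot [57.  -7.  -5.7]
```

View pics/sd9.png

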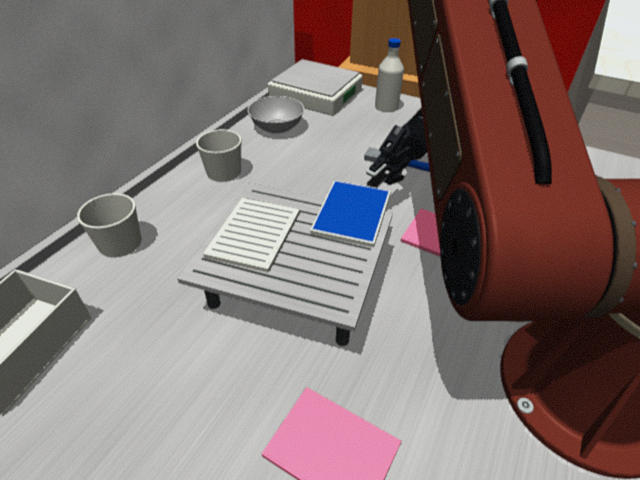

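View pics/wr9.png

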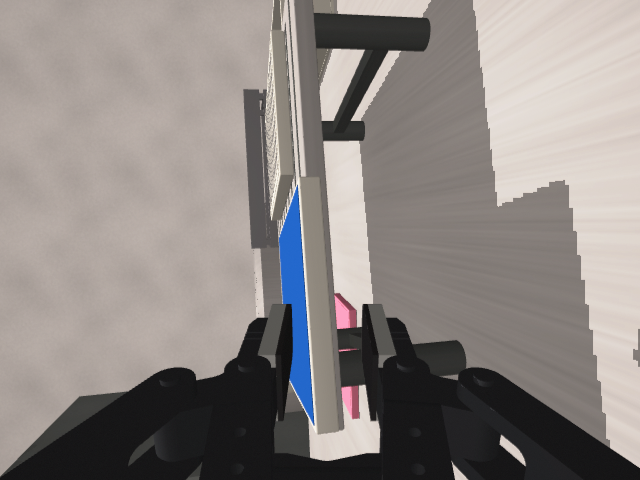

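send_rows(
  plan=[
    {"claw": 0.4,"linear": [0,0,0],"twist": [-0.014,-0.0875,-0.005]},
    {"claw": 0.4,"linear": [0,0,0],"twist": [-0.014,-0.0875,-0.005]},
    {"claw": 0.4,"linear": [8,-1,-5.7],"twist": [0,0,0]},
    {"claw": 0.4,"linear": [8,-1,0],"twist": [0,0,0]},
    {"claw": 0.4,"linear": [0,0,0],"twist": [0,0,0]},
  ],
)

```text
clock: 12.05
position: [443.5, -191.2, 108.2]
tcp_rot: [-89.9, 9.8, 85.9]
contact_force: [-0.5, -0.1, 0.2]
width: 0.4
```

```bash
python3 log.py; python3 - <<'E'
from h import *
from cell import *
from ik import level
cv2.imwrite(f"pics/wr10.png",get_image("wrist")[:,:,::-1]);
go(level(86,-90,10),[447,-152,107])
w=camera_info("wrist")
for n,pt in (("ur near",(433.2+15.5-54,-88-73.4-11,110)),("ur far",(433.2+15.5+54,-88-73.4+11,110))): print(n,np.round(proj(w,pt)))
E
```

```text
12.05 [-55.6  71.3  17.3 113.6  37.8  97.8] [ 443.5 -191.2  108.2] [-0.5 -0.1  0.2] 0.4
[[ 0.071 -0.015 -0.997]
 [ 0.983 -0.17   0.072]
 [-0.17  -0.985  0.002]]
rot total [-0.003 -0.002  0.004] deg 0.3 lin after rot [39.5 -5.7 -0.9]
ur near [316. 448.]
ur far [301. 162.]
```

View pics/wr10.png

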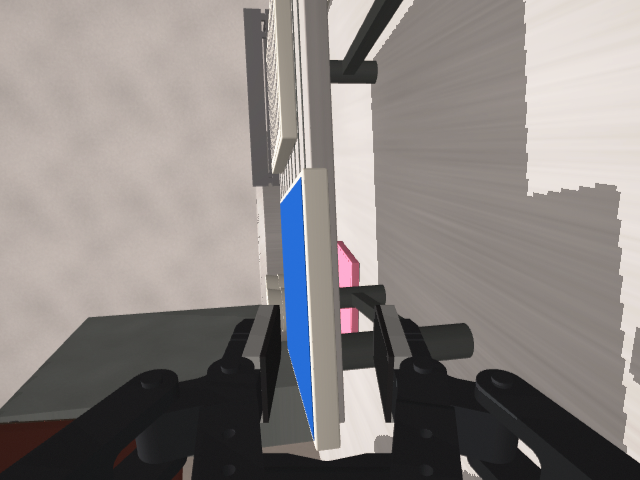

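send_rows(
  plan=[
    {"claw": 0.4,"linear": [10,-1.4,0],"twist": [0,0,0]},
    {"claw": 0.4,"linear": [10,-1.4,0],"twist": [0,0,0]},
    {"claw": 0.4,"linear": [10,-1.4,0],"twist": [0,0,0]},
    {"claw": 0.4,"linear": [10,-1.4,-1],"twist": [0,0,0]},
    {"claw": 0.4,"linear": [0,0,0],"twist": [0,0,0]},
  ],
)

```text
clock: 12.6
position: [447.5, -150.7, 106.7]
tcp_rot: [-89.9, 9.8, 86.0]
contact_force: [-0.5, 0.5, -0.3]
width: 0.398
```

```bash
python3 log.py; python3 - <<'E'
from h import *
from cell import *
from ik import level
cv2.imwrite(f"pics/wr11.png",get_image("wrist")[:,:,::-1]);
im=get_image("top"); cv2.imwrite(f"pics/top11.png",im[:,:,::-1]);
im=get_image("side"); cv2.imwrite(f"pics/sd11.png",cv2.resize(im[100:300,250:480,::-1],None,fx=3,fy=3,interpolation=cv2.INTER_CUBIC))
E
```

```text
12.6 [-53.1  69.1  11.  109.1  40.1  98.5] [ 447.5 -150.7  106.7] [-0.5  0.5 -0.3] 0.4
[[ 0.069 -0.014 -0.998]
 [ 0.983 -0.169  0.07 ]
 [-0.17  -0.985  0.003]]
```

View pics/wr11.png

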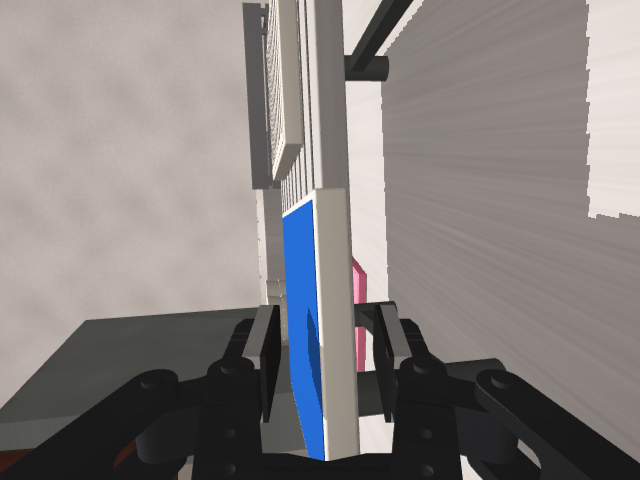

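View pics/sd11.png

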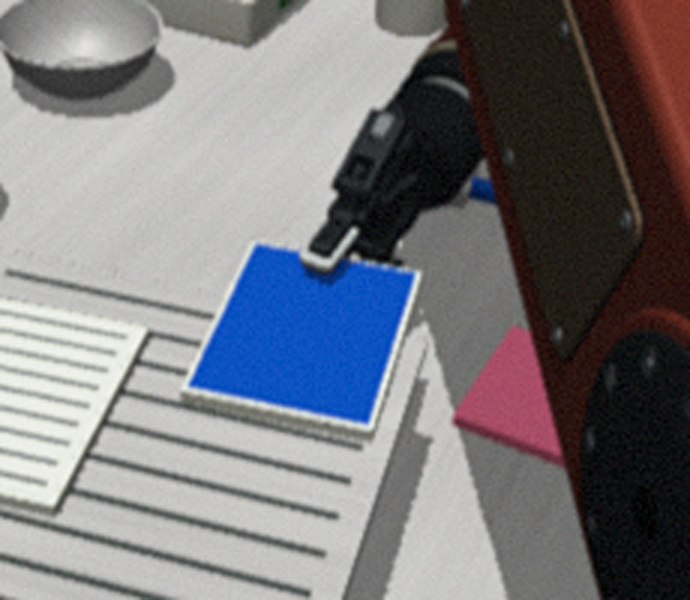

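send_rows(
  plan=[
    {"claw": 0.4,"linear": [6,-1,0],"twist": [0,0,0]},
    {"claw": 0.4,"linear": [-1,-5,0],"twist": [0,0,0]},
    {"claw": 0.4,"linear": [-1,-6,0],"twist": [0,0,0]},
    {"claw": 0.4,"linear": [-1,-6,0],"twist": [0,0,0]},
    {"claw": 0.4,"linear": [-0.5,-3,0],"twist": [0,0,0]},
    {"claw": 0.4,"linear": [0,0,0],"twist": [0,0,0]},
  ],
  squeeze=60,
)

```text
clock: 13.35
position: [448.0, -146.2, 127.2]
tcp_rot: [-89.9, 9.8, 85.9]
contact_force: [0.6, -0.6, -0.7]
width: 0.401
```

```bash
python3 log.py; python3 - <<'E'
from h import *
from cell import *
im=get_image("side"); cv2.imwrite(f"pics/sd12.png",cv2.resize(im[100:300,250:480,::-1],None,fx=3,fy=3,interpolation=cv2.INTER_CUBIC))
E
```

```text
13.35 [-52.9  66.9   9.6 109.7  40.5  98.6] [ 448.  -146.2  127.2] [ 0.6 -0.6 -0.7] 0.4
[[ 0.07  -0.014 -0.997]
 [ 0.983 -0.17   0.071]
 [-0.171 -0.985  0.001]]
```

View pics/sd12.png

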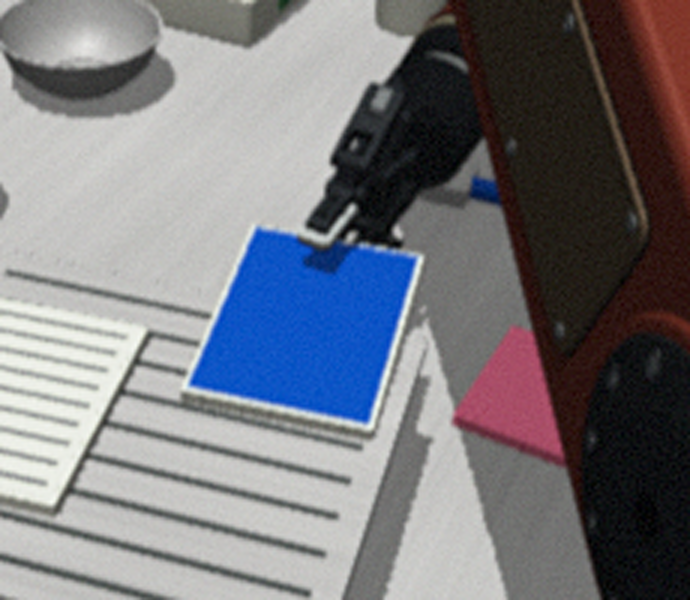

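The outer end has been lifted by the lower finger. Closing now.

send_rows(
  plan=[
    {"claw": 0.3,"linear": [0,0,0],"twist": [0,0,0]},
    {"claw": 0.25,"linear": [0,0,0],"twist": [0,0,0]},
    {"claw": 0.2,"linear": [0,0,0],"twist": [0,0,0]},
    {"claw": 0.15,"linear": [0,0,0],"twist": [0,0,0]},
    {"claw": 0.05,"linear": [0,0,0],"twist": [0,0,0]},
    {"claw": 0,"linear": [0,0,0],"twist": [0,0,0]},
    {"claw": 0,"linear": [0,0,0],"twist": [0,0,0]},
    {"claw": 0,"linear": [0,0,0],"twist": [0,0,0]},
  ],
  squeeze=80,
)

```text
clock: 14.2
position: [447.9, -145.8, 127.2]
tcp_rot: [-89.8, 9.8, 85.9]
contact_force: [-0.5, -1.4, 5.1]
width: 0.105
```

```bash
python3 log.py; python3 - <<'E'
from h import *
from cell import *
im=get_image("side"); cv2.imwrite(f"pics/sd13.png",cv2.resize(im[100:300,250:480,::-1],None,fx=3,fy=3,interpolation=cv2.INTER_CUBIC))
cv2.imwrite(f"pics/wr13.png",get_image("wrist")[:,:,::-1]);
E
```

```text
14.2 [-52.9  67.    9.5 109.7  40.5  98.6] [ 447.9 -145.8  127.2] [-0.5 -1.4  5.1] 0.11
[[ 0.07  -0.015 -0.997]
 [ 0.983 -0.169  0.071]
 [-0.169 -0.986  0.003]]
```

View pics/sd13.png

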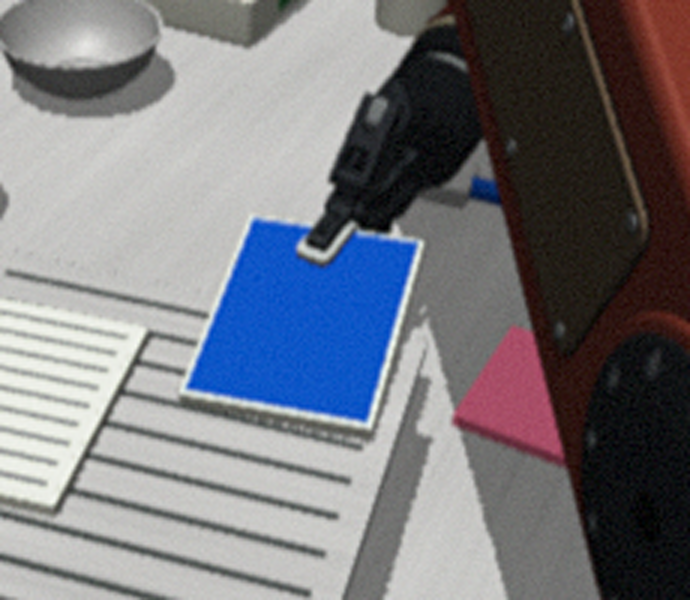

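View pics/wr13.png

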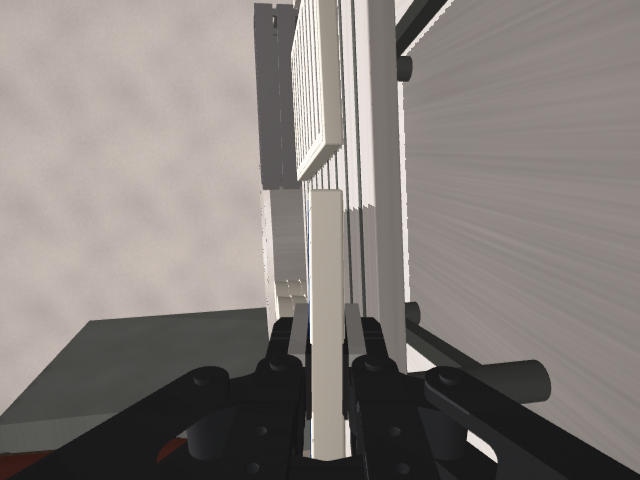

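```bash
python3 - <<'E'
from path import *
from cell import readout
s=readout.observe(); R,p=T(s); q=np.array(s['qpos'])
A=level(70,-90,15)
W=[(R,p),(A,[440,-160,230]),(level(70,-180,15),[440,-160,230]),(level(70,-270,15),[440,-160,230])]
for a,b in zip(W,W[1:]): q=check(*a,*b,q)
go(A,[440,-160,230])
E
```

```text
[-60.  49.  -6. 103.  48. 107.] maxcost 0.0 maxdq 2.0 J5 [ 340. -434.  308.] J4 [ 396. -529.  354.]
[-60.  49.  -6. 103.  48.  17.] maxcost 0.0 maxdq 11.0 J5 [ 340. -434.  308.] J4 [ 396. -529.  354.]
[-60.  49.  -6. 103.  48. -73.] maxcost 0.0 maxdq 11.0 J5 [ 340. -434.  308.] J4 [ 396. -529.  354.]
rot total [0.057 0.272 0.091] deg 16.8 lin after rot [-42.1 -95.1   2.5]
```

send_rows(
  plan=[
    {"claw": 0,"linear": [-2,-8,0],"twist": [0,0,0]},
    {"claw": 0,"linear": [-3,-14,0],"twist": [0,0,0]},
    {"claw": 0,"linear": [-6,-13,0],"twist": [0.0095,0.0453,0.0152]},
    {"claw": 0,"linear": [-6,-13,0],"twist": [0.0095,0.0453,0.0152]},
    {"claw": 0,"linear": [-6,-13,0],"twist": [0.0095,0.0453,0.0152]},
    {"claw": 0,"linear": [-6,-13,0],"twist": [0.0095,0.0453,0.0152]},
    {"claw": 0,"linear": [-6,-12,1],"twist": [0.0095,0.0453,0.0152]},
    {"claw": 0,"linear": [-6,-10,1],"twist": [0.0095,0.0453,0.0152]},
    {"claw": 0,"linear": [0,0,0],"twist": [0,0,0]},
  ],
)

```text
clock: 15.2
position: [442.3, -166.9, 231.3]
tcp_rot: [-90.2, 15.2, 69.9]
contact_force: [1.2, 0.5, -1.7]
width: 0.103
```

```bash
python3 log.py; python3 - <<'E'
from h import *
from cell import *
from ik import level
im=get_image("side"); cv2.imwrite(f"pics/sd14.png",cv2.resize(im[80:300,250:480,::-1],None,fx=2.7,fy=2.7,interpolation=cv2.INTER_CUBIC))
go(level(70,-90,15),[440,-160,230])
E
```

```text
15.2 [-59.7  49.1  -4.4 103.4  48.1 107.4] [ 442.3 -166.9  231.3] [ 1.2  0.5 -1.7] 0.1
[[ 0.332 -0.087 -0.939]
 [ 0.906 -0.248  0.343]
 [-0.263 -0.965 -0.004]]
rot total [ 0.003 -0.    -0.003] deg 0.2 lin after rot [ 5.2 -1.1  4.5]
```

View pics/sd14.png

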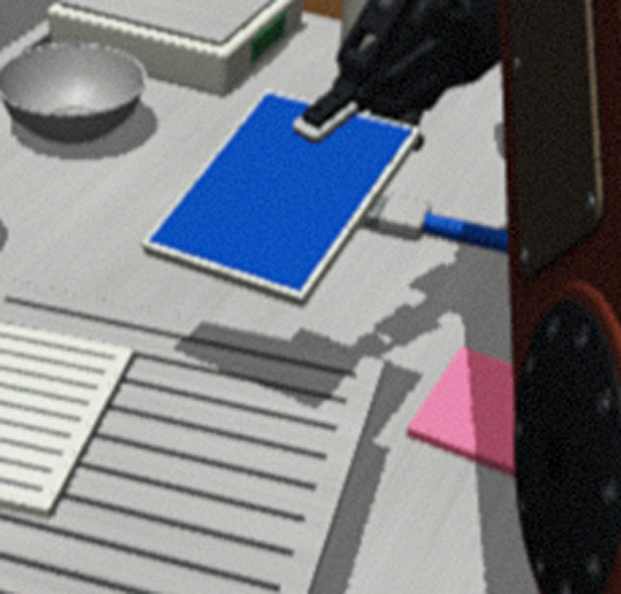

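send_rows(
  plan=[
    {"claw": 0,"linear": [0,0,0],"twist": [-0.143,0,0]},
    {"claw": 0,"linear": [0,0,0],"twist": [-0.143,0,0]},
    {"claw": 0,"linear": [0,0,0],"twist": [-0.143,0,0]},
    {"claw": 0,"linear": [0,0,0],"twist": [-0.143,0,0]},
    {"claw": 0,"linear": [0,0,0],"twist": [-0.143,0,0]},
    {"claw": 0,"linear": [0,0,0],"twist": [-0.143,0,0]},
    {"claw": 0,"linear": [0,0,0],"twist": [-0.143,0,0]},
    {"claw": 0,"linear": [0,0,0],"twist": [-0.143,0,0]},
    {"claw": 0,"linear": [0,0,0],"twist": [-0.143,0,0]},
    {"claw": 0,"linear": [0,0,0],"twist": [-0.143,0,0]},
    {"claw": 0,"linear": [0,0,0],"twist": [-0.143,0,0]},
    {"claw": 0,"linear": [0,0,0],"twist": [-0.143,0,0]},
    {"claw": 0,"linear": [0,0,0],"twist": [0,0,0]},
  ],
)

```text
clock: 16.55
position: [442.7, -165.9, 228.5]
tcp_rot: [171.5, 15.0, 70.1]
contact_force: [-0.3, 0.2, -1.9]
width: 0.104
```

send_rows(
  plan=[
    {"claw": 0,"linear": [0,0,0],"twist": [-0.143,0,0]},
    {"claw": 0,"linear": [0,0,0],"twist": [-0.143,0,0]},
    {"claw": 0,"linear": [0,0,0],"twist": [-0.143,0,0]},
    {"claw": 0,"linear": [0,0,0],"twist": [-0.143,0,0]},
    {"claw": 0,"linear": [0,0,0],"twist": [-0.143,0,0]},
    {"claw": 0,"linear": [0,0,0],"twist": [-0.143,0,0]},
    {"claw": 0,"linear": [0,0,0],"twist": [-0.143,0,0]},
    {"claw": 0,"linear": [0,0,0],"twist": [-0.143,0,0]},
    {"claw": 0,"linear": [0,0,0],"twist": [-0.143,0,0]},
    {"claw": 0,"linear": [0,0,0],"twist": [-0.143,0,0]},
    {"claw": 0,"linear": [0,0,0],"twist": [0,0,0]},
  ],
)

```text
clock: 17.65
position: [442.7, -166.0, 228.8]
tcp_rot: [89.8, 15.0, 70.1]
contact_force: [0.4, 0.5, -1.3]
width: 0.104
```

```bash
python3 log.py; python3 - <<'E'
from h import *
from cell import *
from ik import level
im=get_image("side"); cv2.imwrite(f"pics/sd15.png",im[:,:,::-1])
im=get_image("top"); cv2.imwrite(f"pics/top15.png",im[:,:,::-1])
im=get_image("wrist"); cv2.imwrite(f"pics/wr15.png",im[:,:,::-1])
E
```

```text
17.65 [-59.6  49.5  -4.3 103.4  48.1 -72.8] [ 442.7 -166.   228.8] [ 0.4  0.5 -1.3] 0.1
[[ 0.329  0.085  0.94 ]
 [ 0.908  0.245 -0.34 ]
 [-0.26   0.966  0.003]]
```

View pics/sd15.png

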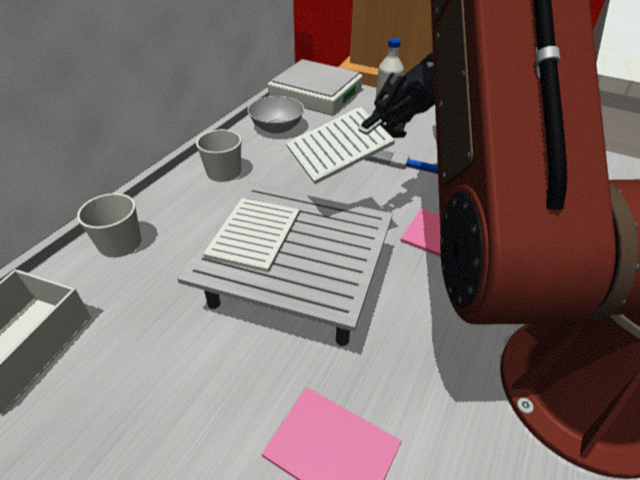

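View pics/top15.png

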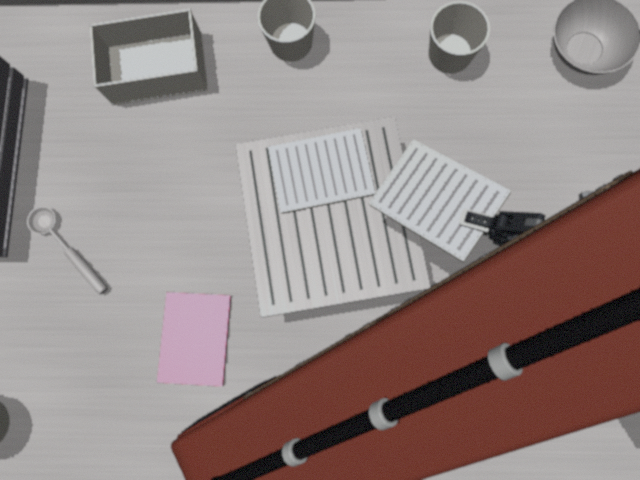

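View pics/wr15.png

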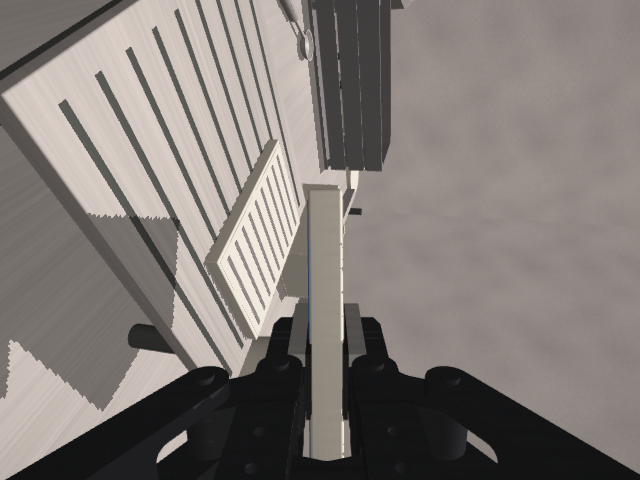

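```bash
python3 - <<'E'
from path import *
from cell import readout
s=readout.observe(); R,p=T(s); q0=np.array(s['qpos'])
for yaw in (88,90,92):
    d=np.array([np.cos(np.radians(yaw)),np.sin(np.radians(yaw))]); r=np.array([d[1],-d[0]])
    c=s2w(-83,-100); t=c-56.6*d-18.7*r
    print(yaw,"centre",c.round(0),"TCP",t.round(1),"stand",w2s(t).round(0)); q=q0
    W=[(R,p),(level(70,-270,15),[p[0],p[1],170]),(level(yaw,-270,11),[t[0],t[1],150]),(level(yaw,-270,10),[t[0],t[1],129]),(level(yaw,-270,10),[t[0],t[1],107]),(level(yaw-10,-270,10),[t[0]-4,t[1]-45,107])]
    for a,b in zip(W,W[1:]): q=check(*a,*b,q)
E
```

```text
88 centre [421. -86.] TCP [ 400.4 -141.6] stand [-113. -152.]
[-60.  54.  -5.  98.  48. -73.] maxcost 0.0 maxdq 1.0 J5 [ 343. -440.  248.] J4 [ 398. -535.  294.]
[-55.  62.   3. 107.  36. -82.] maxcost 0.0 maxdq 2.0 J5 [ 390. -438.  208.] J4 [ 456. -533.  236.]
[-56.  65.   4. 106.  36. -83.] maxcost 0.0 maxdq 0.0 J5 [ 390. -439.  181.] J4 [ 456. -535.  207.]
[-56.  67.   4. 105.  36. -83.] maxcost 0.0 maxdq 0.0 J5 [ 390. -439.  159.] J4 [ 456. -535.  185.]
[-62.  66.   3. 104.  39. -82.] maxcost 0.0 maxdq 1.0 J5 [ 335. -477.  159.] J4 [ 389. -580.  186.]
90 centre [421. -86.] TCP [ 402.3 -142.2] stand [-111. -153.]
[-60.  54.  -5.  98.  48. -73.] maxcost 0.0 maxdq 1.0 J5 [ 343. -440.  248.] J4 [ 398. -535.  294.]
[-55.  63.   5. 108.  35. -82.] maxcost 0.0 maxdq 2.0 J5 [ 402. -439.  208.] J4 [ 470. -533.  235.]
[-55.  65.   5. 108.  35. -83.] maxcost 0.0 maxdq 0.0 J5 [ 402. -440.  181.] J4 [ 470. -535.  207.]
[-55.  67.   6. 107.  35. -83.] maxcost 0.0 maxdq 0.0 J5 [ 402. -440.  159.] J4 [ 470. -535.  185.]
[-61.  67.   5. 105.  38. -82.] maxcost 0.0 maxdq 1.0 J5 [ 347. -480.  159.] J4 [ 403. -582.  186.]
92 centre [421. -86.] TCP [ 404.3 -142.9] stand [-109. -154.]
[-60.  54.  -5.  98.  48. -73.] maxcost 0.0 maxdq 1.0 J5 [ 343. -440.  248.] J4 [ 398. -535.  294.]
[-54.  63.   6. 110.  34. -83.] maxcost 0.0 maxdq 2.0 J5 [ 415. -439.  208.] J4 [ 484. -532.  235.]
[-54.  66.   7. 109.  34. -83.] maxcost 0.0 maxdq 0.0 J5 [ 415. -440.  181.] J4 [ 484. -534.  206.]
[-54.  68.   8. 108.  34. -83.] maxcost 0.0 maxdq 0.0 J5 [ 415. -440.  159.] J4 [ 484. -534.  184.]
[-60.  68.   7. 107.  37. -82.] maxcost 0.0 maxdq 1.0 J5 [ 359. -482.  159.] J4 [ 417. -583.  185.]
```

```bash
python3 - <<'E'
from path import *
from cell import readout
s=readout.observe(); R,p=T(s); q=np.array(s['qpos'])
yaw=96; d=np.array([np.cos(np.radians(yaw)),np.sin(np.radians(yaw))]); r=np.array([d[1],-d[0]])
t=s2w(-83,-100)-56.6*d-18.7*r; print(t)
W=[(R,p),(R,[408,-152,175]),(level(yaw,-270,11),[408,-152,170]),(level(yaw,-270,11),[t[0],t[1],150]),(level(yaw,-270,10),[t[0],t[1],129]),(level(yaw,-270,10),[t[0],t[1],107]),(level(yaw-10,-270,10),[t[0]-4,t[1]-45,107])]
for a,b in zip(W,W[1:]): q=check(*a,*b,q)
go(R,[408,-152,175]); print(delta(R,p,level(yaw,-270,11),p))
E
```

```text
[ 408.35795517 -143.88603123]
[-62.  52. -11.  96.  46. -74.] maxcost 0.0 maxdq 1.0 J5 [ 308. -426.  253.] J4 [ 360. -524.  298.]
[-52.  64.  11. 115.  31. -83.] maxcost 0.0 maxdq 3.0 J5 [ 439. -447.  228.] J4 [ 510. -539.  254.]
[-52.  65.  10. 112.  32. -83.] maxcost 0.0 maxdq 0.0 J5 [ 439. -439.  208.] J4 [ 511. -530.  234.]
[-52.  67.  11. 112.  32. -84.] maxcost 0.0 maxdq 0.0 J5 [ 439. -440.  181.] J4 [ 512. -531.  206.]
[-52.  69.  12. 111.  32. -84.] maxcost 0.0 maxdq 0.0 J5 [ 439. -440.  159.] J4 [ 512. -531.  184.]
[-58.  69.  11. 110.  35. -83.] maxcost 0.0 maxdq 1.0 J5 [ 384. -486.  159.] J4 [ 445. -585.  185.]
rot total [0. 0. 0.] deg 0.0 lin after rot [ 15.4 -51.7 -37.3]
(array([0., 0., 0.]), array([-0.103,  0.441,  0.069]))
```

send_rows(
  plan=[
    {"claw": 0,"linear": [4,-13,-10],"twist": [0,0,0]},
    {"claw": 0,"linear": [4,-13,-9],"twist": [0,0,0]},
    {"claw": 0,"linear": [4,-13,-9],"twist": [0,0,0]},
    {"claw": 0,"linear": [4,-13,-9],"twist": [0,0,0]},
    {"claw": 0,"linear": [0,0,0],"twist": [-0.026,0.11,0.017]},
    {"claw": 0,"linear": [0,0,0],"twist": [-0.026,0.11,0.017]},
    {"claw": 0,"linear": [0,0,0],"twist": [-0.026,0.11,0.017]},
    {"claw": 0,"linear": [0,0,0],"twist": [-0.026,0.11,0.018]},
    {"claw": 0,"linear": [0,0,0],"twist": [0,0,0]},
  ],
)

```text
clock: 18.7
position: [409.7, -151.0, 173.5]
tcp_rot: [89.8, 11.2, 96.2]
contact_force: [0.4, -0.4, -1.3]
width: 0.104
```

```bash
python3 log.py; python3 - <<'E'
from h import *
from cell import *
from ik import level
im=get_image("top"); cv2.imwrite(f"pics/top16.png",im[:,:,::-1])
go(level(96,-270,10),[408.4,-144,140])
E
```

```text
18.7 [-51.9  63.4  11.2 114.8  31.2 -83.3] [ 409.7 -151.   173.5] [ 0.4 -0.4 -1.3] 0.1
[[-0.106 -0.024  0.994]
 [ 0.975  0.192  0.109]
 [-0.194  0.981  0.003]]
rot total [0.003 0.001 0.021] deg 1.2 lin after rot [ 13.  -31.8  -0.2]
```

View pics/top16.png

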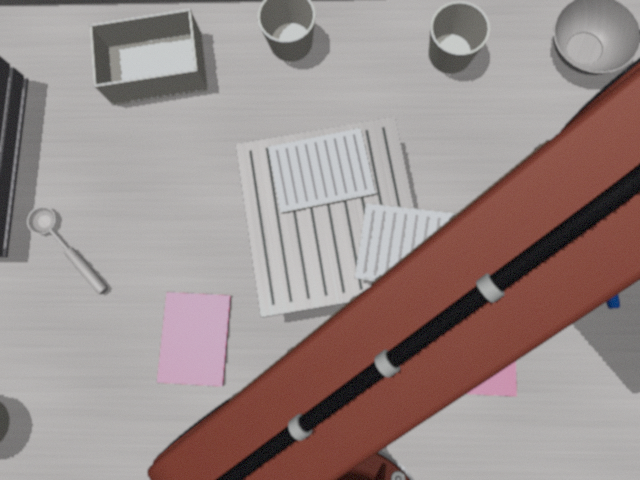

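```bash
python3 - <<'E'
from ik import *
from cell import camera_info
t=camera_info("top")
for u,v in ((369,205),(358,277)):
    p=onz(t,u,v,153); print(p.round(0),w2s(p).round(1))
W=np.array([onz(t,u,v,110) for u,v in [(376,193),(282,211)]]); print([w2s(w).round(0) for w in W])
E
```

```text
[487. -31. 153.] [ -9.2 -56.7]
[381. -14. 153.] [-110.1  -22.9]
[array([ 18., -75.]), array([14., 73.])]
```

send_rows(
  plan=[
    {"claw": 0,"linear": [4,-11,0],"twist": [0,0,0.01]},
    {"claw": 0,"linear": [4,-11,0],"twist": [0,0,0.011]},
    {"claw": 0,"linear": [5,-10,0],"twist": [0,0,0]},
    {"claw": 0,"linear": [1,-5,0],"twist": [0,0,0]},
    {"claw": 0,"linear": [0.5,-3,0],"twist": [0,0,0]},
    {"claw": 0,"linear": [0,0,0],"twist": [0,0,0]},
  ],
)

```text
clock: 19.35
position: [408.2, -145.0, 132.4]
tcp_rot: [89.7, 10.0, 95.9]
contact_force: [-0.6, -0.2, -1.8]
width: 0.104
```

```bash
python3 log.py; python3 - <<'E'
from h import *
from cell import *
from ik import level
im=get_image("side"); cv2.imwrite(f"pics/sd17.png",cv2.resize(im[100:300,250:480,::-1],None,fx=3,fy=3,interpolation=cv2.INTER_CUBIC))
E
```

```text
19.35 [-51.9  67.2  11.1 112.2  31.7 -84.1] [ 408.2 -145.   132.4] [-0.6 -0.2 -1.8] 0.1
[[-0.101 -0.024  0.995]
 [ 0.98   0.172  0.104]
 [-0.173  0.985  0.006]]
```

View pics/sd17.png

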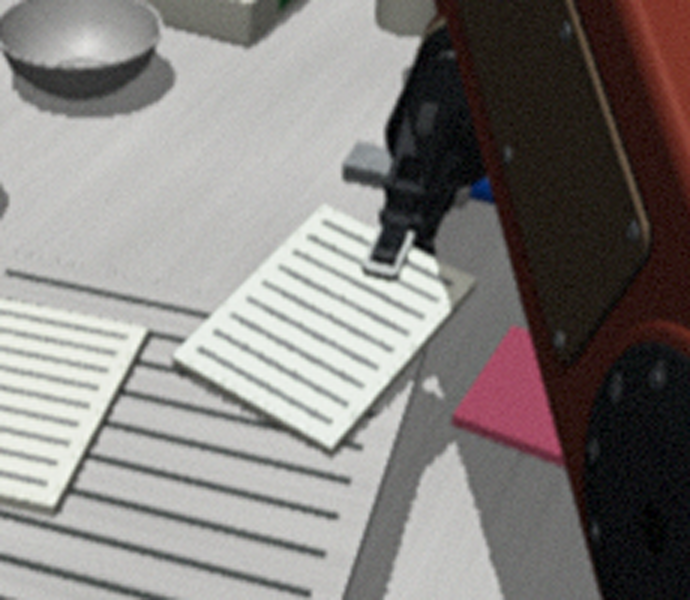

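send_rows(
  plan=[
    {"claw": 0,"linear": [0.3,-2,0],"twist": [0,0,0]},
    {"claw": 0,"linear": [0.3,-2,0],"twist": [0,0,0]},
    {"claw": 0,"linear": [0,0,0],"twist": [0,0,0]},
  ],
)

```text
clock: 19.7
position: [408.4, -145.0, 129.4]
tcp_rot: [89.7, 9.9, 95.9]
contact_force: [1.5, -3.2, 5.5]
width: 0.107
```

send_rows(
  plan=[
    {"claw": 0.16,"linear": [0,0,0],"twist": [0,0,0]},
    {"claw": 0.22,"linear": [0,0,0],"twist": [0,0,0]},
    {"claw": 0.28,"linear": [0,0,0],"twist": [0,0,0]},
    {"claw": 0.34,"linear": [0,0,0],"twist": [0,0,0]},
    {"claw": 0.4,"linear": [0,0,0],"twist": [0,0,0]},
    {"claw": 0.4,"linear": [0,0,0],"twist": [0,0,0]},
    {"claw": 0.4,"linear": [0.6,-4,0],"twist": [0,0,0]},
    {"claw": 0.4,"linear": [0.6,-4,0],"twist": [0,0,0]},
    {"claw": 0.4,"linear": [0.6,-4,0],"twist": [0,0,0]},
    {"claw": 0.4,"linear": [0.6,-4,0],"twist": [0,0,0]},
    {"claw": 0.4,"linear": [0.6,-4,0],"twist": [0,0,0]},
    {"claw": 0.4,"linear": [0,0,0],"twist": [0,0,0]},
  ],
)

```text
clock: 20.9
position: [408.3, -145.4, 107.8]
tcp_rot: [89.7, 10.0, 95.9]
contact_force: [-0.1, -0.1, 0.3]
width: 0.399
```

```bash
python3 log.py; python3 - <<'E'
from h import *
from cell import *
from ik import level
im=get_image("side"); cv2.imwrite(f"pics/sd18.png",cv2.resize(im[100:300,250:480,::-1],None,fx=3,fy=3,interpolation=cv2.INTER_CUBIC))
im=get_image("wrist"); cv2.imwrite(f"pics/wr18.png",im[:,:,::-1])
E
```

```text
20.9 [-51.9  69.4  12.  110.8  31.7 -84.1] [ 408.3 -145.4  107.8] [-0.1 -0.1  0.3] 0.4
[[-0.102 -0.024  0.995]
 [ 0.98   0.171  0.104]
 [-0.173  0.985  0.006]]
```

View pics/sd18.png

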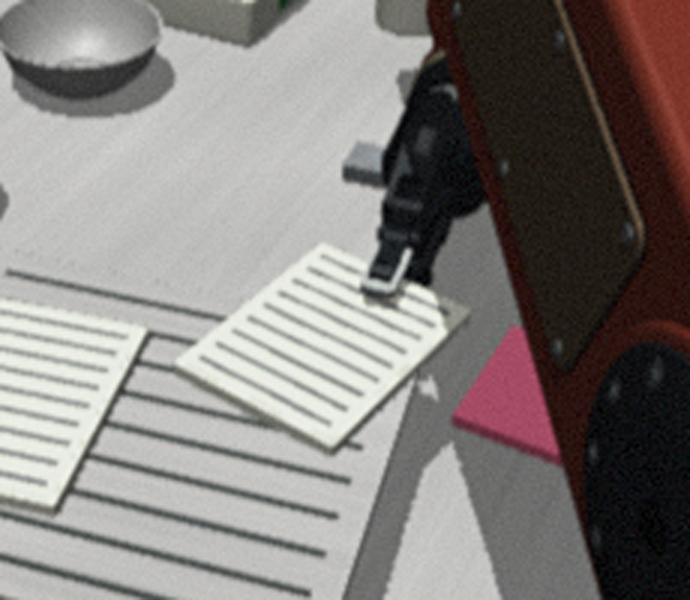

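View pics/wr18.png

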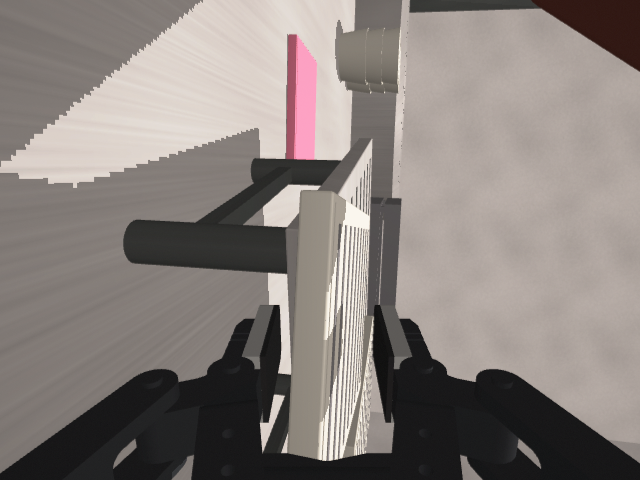

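send_rows(
  plan=[
    {"claw": 0.4,"linear": [-9,-1.5,0],"twist": [0,0,0]},
    {"claw": 0.4,"linear": [-9,-1.5,0],"twist": [0,0,0]},
    {"claw": 0.4,"linear": [-9,-1.5,0],"twist": [0,-0.03,0]},
    {"claw": 0.4,"linear": [-9,-1.5,0],"twist": [0,-0.06,0]},
    {"claw": 0.4,"linear": [-9,-1.5,0],"twist": [0,-0.08,0]},
    {"claw": 0.4,"linear": [-9,-1.5,0],"twist": [0,-0.08,0]},
    {"claw": 0.4,"linear": [0,0,0],"twist": [0,0,0]},
  ],
)

```text
clock: 21.7
position: [410.6, -202.2, 108.9]
tcp_rot: [87.1, 9.6, 81.0]
contact_force: [-1.2, -0.1, -0.2]
width: 0.399
```

```bash
python3 log.py; python3 - <<'E'
from path import *
from cell import *
im=get_image("side"); cv2.imwrite(f"pics/sd19.png",im[:,:,::-1])
s=readout.observe(); R,p=T(s); q0=np.array(s['qpos'])
for y in (9.6,-170.4):
  q=q0
  for a,b in [((R,p),(level(80,-270,45),[p[0]-5,p[1]-40,200])),((level(80,-270,45),[p[0]-5,p[1]-40,200]),(down(y),[p[0],p[1]-40,250]))]: q=check(*a,*b,q)
  print(delta(R,p,level(80,-270,45),[p[0]-5,p[1]-40,200]),(level(80,-270,45).inv()*down(y)).as_rotvec())
E
```

```text
21.7 [-60.5  68.9  10.4 109.3  37.8 -85.3] [ 410.6 -202.2  108.9] [-1.2 -0.1 -0.2] 0.4
[[ 0.154 -0.024  0.988]
 [ 0.974  0.172 -0.147]
 [-0.167  0.985  0.049]]
[-58.  38.  -1.  88.  28. -57.] maxcost 0.0 maxdq 4.0 J5 [ 369. -452.  414.] J4 [ 407. -512.  509.]
[-39.  12. -16.  62.  -0.  41.] maxcost 0.0 maxdq 13.0 J5 [ 411. -241.  552.] J4 [ 411. -241.  671.]
(array([-54.9,  82.9,   5.3]), array([ 0.058, -0.004, -0.618])) [ 1.16164578 -0.48116944 -0.68210116]
[-58.  38.  -1.  88.  28. -57.] maxcost 0.0 maxdq 4.0 J5 [ 369. -452.  414.] J4 [ 407. -512.  509.]
[ -39.   12.  -16.   62.   -0. -139.] maxcost 0.0 maxdq 12.0 J5 [ 411. -241.  552.] J4 [ 411. -241.  671.]
(array([-54.9,  82.9,   5.3]), array([ 0.058, -0.004, -0.618])) [-1.80027939  0.74570014 -0.52603358]
```

View pics/sd19.png

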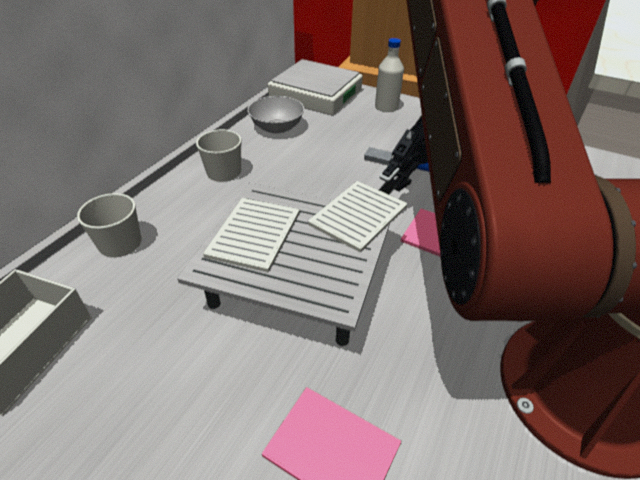

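send_rows(
  plan=[
    {"claw": 0.6,"linear": [0,0,0],"twist": [0.0116,0,-0.1236]},
    {"claw": 0.6,"linear": [0,0,0],"twist": [0.0116,0,-0.1236]},
    {"claw": 0.6,"linear": [0,0,0],"twist": [0.0116,0,-0.1236]},
    {"claw": 0.6,"linear": [0,0,0],"twist": [0.0116,0,-0.1236]},
    {"claw": 0.6,"linear": [0,0,0],"twist": [0.0116,0,-0.1236]},
    {"claw": 0.6,"linear": [-31,12,1],"twist": [0,0,0]},
    {"claw": 0.6,"linear": [-31,12,1],"twist": [0,0,0]},
    {"claw": 0.6,"linear": [-31,12,1],"twist": [0,0,0]},
    {"claw": 0.6,"linear": [0,0,0],"twist": [0,0,0]},
  ],
)

```text
clock: 22.65
position: [409.1, -242.4, 203.1]
tcp_rot: [89.8, 45.3, 80.3]
contact_force: [0.2, -0.1, 0.1]
width: 0.598
```

```bash
python3 log.py; python3 - <<'E'
from h import *
go(down(9.6),[415,-230,230])
E
```

```text
22.65 [-57.6  37.6  -0.1  88.7  28.2 -57.5] [ 409.1 -242.4  203.1] [ 0.2 -0.1  0.1] 0.6
[[ 0.118  0.117  0.986]
 [ 0.694  0.701 -0.166]
 [-0.71   0.704  0.002]]
rot total [ 1.17  -0.48  -0.678] deg 82.2 lin after rot [-26.9   7.9 -11.2]
```

send_rows(
  plan=[
    {"claw": 0.6,"linear": [0,0,0],"twist": [0.117,-0.048,-0.0678]},
    {"claw": 0.6,"linear": [0,0,0],"twist": [0.117,-0.048,-0.0678]},
    {"claw": 0.6,"linear": [0,0,0],"twist": [0.117,-0.048,-0.0678]},
    {"claw": 0.6,"linear": [0,0,0],"twist": [0.117,-0.048,-0.0678]},
    {"claw": 0.6,"linear": [0,0,0],"twist": [0.117,-0.048,-0.0678]},
    {"claw": 0.6,"linear": [0,0,0],"twist": [0.117,-0.048,-0.0678]},
    {"claw": 0.6,"linear": [0,0,0],"twist": [0.117,-0.048,-0.0678]},
    {"claw": 0.6,"linear": [0,0,0],"twist": [0.117,-0.048,-0.0678]},
    {"claw": 0.6,"linear": [0,0,0],"twist": [0.117,-0.048,-0.0678]},
    {"claw": 0.6,"linear": [0,0,0],"twist": [0.117,-0.048,-0.0678]},
    {"claw": 0.6,"linear": [0,0,0],"twist": [0,0,0]},
  ],
)

```text
clock: 23.75
position: [408.8, -238.8, 199.9]
tcp_rot: [-144.9, 89.7, 134.7]
contact_force: [0.2, 1.0, 1.2]
width: 0.603
```

```bash
python3 log.py; python3 - <<'E'
from h import *
from cell import *
im=get_image("side"); cv2.imwrite(f"pics/sd20.png",im[:,:,::-1])
im=get_image("top"); cv2.imwrite(f"pics/top20.png",im[:,:,::-1])
E
```

```text
23.75 [-39.2  13.6 -21.4  55.3   0.   41.2] [ 408.8 -238.8  199.9] [0.2 1.  1.2] 0.6
[[-0.004  0.986  0.167]
 [ 0.004  0.167 -0.986]
 [-1.    -0.003 -0.004]]
```

View pics/sd20.png

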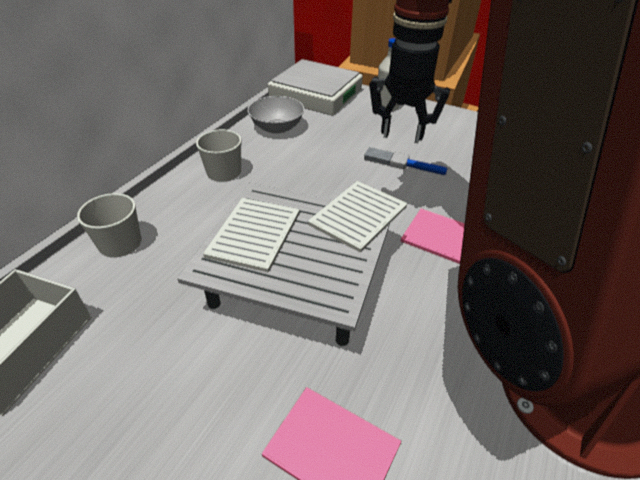

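View pics/top20.png

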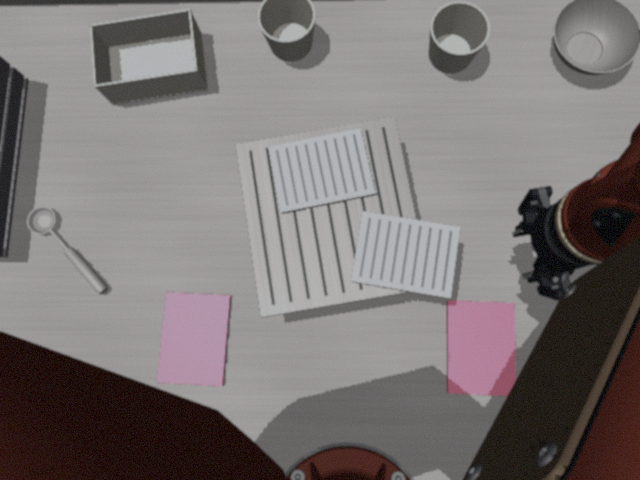

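```bash
python3 - <<'E'
from path import *
from cell import camera_info
t=camera_info("top")
C=np.array([onz(t,u,v,110) for u,v in [(364,212),(460,227),(450,298),(353,280)]])
print(C.round(0)[:,:2].tolist(),C.mean(0),w2s(C.mean(0)).round(1)); print([w2s(c).round(0).tolist() for c in C])
d=C[0]-C[1]; print("yaw",np.degrees(np.arctan2(d[1],d[0])))
W=np.array([onz(t,u,v,110) for u,v in [(269,147),(363,129),(376,193),(282,211)]]);print("white",W.mean(0).round(1))
E
```

```text
[[486.0, -25.0], [463.0, -170.0], [355.0, -151.0], [382.0, -8.0]] [421.49285125 -88.56918682 110.        ] [ -83. -103.]
[[-9.0, -51.0], [-56.0, -190.0], [-159.0, -154.0], [-109.0, -17.0]]
yaw 80.77930792417952
white [554.5  39.4 110. ]
```

```bash
python3 - <<'E'
from path import *
t=s2w(-92,-222); print(t); go(down(9.6),[t[0],t[1],135]); 
E
```

```text
[ 432.51102636 -207.43384493]
rot total [ 0.005 -0.007  0.001] deg 0.5 lin after rot [ 64.6  29.2 -27.5]
```

send_rows(
  plan=[
    {"claw": 0.8,"linear": [20,10,-9],"twist": [0.005,-0.007,0]},
    {"claw": 0.8,"linear": [20,10,-9],"twist": [0,0,0]},
    {"claw": 0.8,"linear": [25,9,-9],"twist": [0,0,0]},
    {"claw": 0.8,"linear": [10,0,0],"twist": [0,0,0]},
    {"claw": 0.8,"linear": [4,0,0],"twist": [0,0,0]},
    {"claw": 0.8,"linear": [0,0,0],"twist": [0,0,0]},
  ],
)

```text
clock: 24.45
position: [431.6, -209.6, 120.9]
tcp_rot: [-64.7, 89.9, -145.4]
contact_force: [-0.0, -0.4, 1.3]
width: 0.798
```

```bash
python3 log.py; python3 - <<'E'
from path import *
from cell import *
R,p=T(readout.observe()); print(w2s(p))
im=get_image("wrist"); cv2.imwrite(f"pics/wr21.png",im[:,:,::-1])
E
```

```text
24.45 [-34.6  18.9 -27.5  43.7  -0.1  46.2] [ 431.6 -209.6  120.9] [-0.  -0.4  1.3] 0.8
[[-0.002  0.987  0.161]
 [-0.001  0.161 -0.987]
 [-1.    -0.002  0.001]]
[ -93.24266417 -223.95598418]
```

View pics/wr21.png

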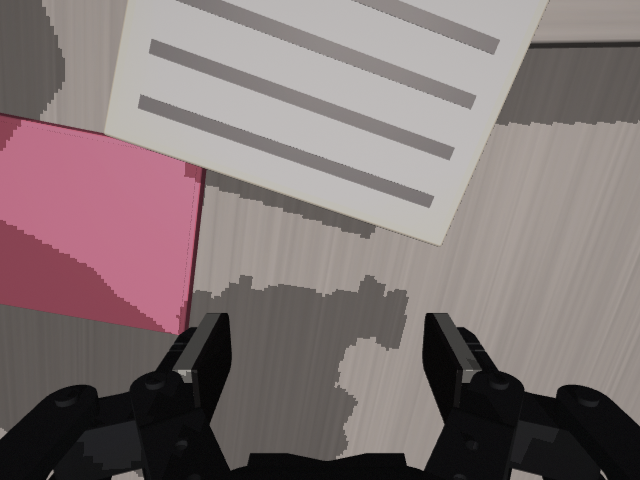

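send_rows(
  plan=[
    {"claw": 0.8,"linear": [0,-7,-6],"twist": [0,0,0]},
    {"claw": 0.8,"linear": [0,0,-7],"twist": [0,0,0]},
    {"claw": 0.8,"linear": [0,0,-7],"twist": [0,0,0]},
    {"claw": 0.8,"linear": [0,0,-6],"twist": [0,0,0]},
    {"claw": 0.8,"linear": [0,0,-6],"twist": [0,0,0]},
    {"claw": 0.8,"linear": [0,0,-6],"twist": [0,0,0]},
    {"claw": 0.8,"linear": [0,0,-6],"twist": [0,0,0]},
    {"claw": 0.8,"linear": [0,0,-6],"twist": [0,0,0]},
  ],
)

```text
clock: 25.3
position: [417.1, -160.3, 121.0]
tcp_rot: [-40.5, 89.9, -121.3]
contact_force: [0.4, -1.3, 0.4]
width: 0.798
```

```bash
python3 log.py; python3 - <<'E'
from path import *
from cell import *
R,p=T(readout.observe()); print(w2s(p))
im=get_image("wrist"); cv2.imwrite(f"pics/wr22.png",im[:,:,::-1])
im=get_image("side"); cv2.imwrite(f"pics/sd22.png",im[:,:,::-1])
E
```

```text
25.3 [-30.3  15.7 -32.2  42.   -0.1  50.4] [ 417.1 -160.3  121. ] [ 0.4 -1.3  0.4] 0.8
[[-0.001  0.987  0.161]
 [-0.002  0.161 -0.987]
 [-1.    -0.001  0.002]]
[ -99.31655888 -172.97371479]
```

View pics/wr22.png

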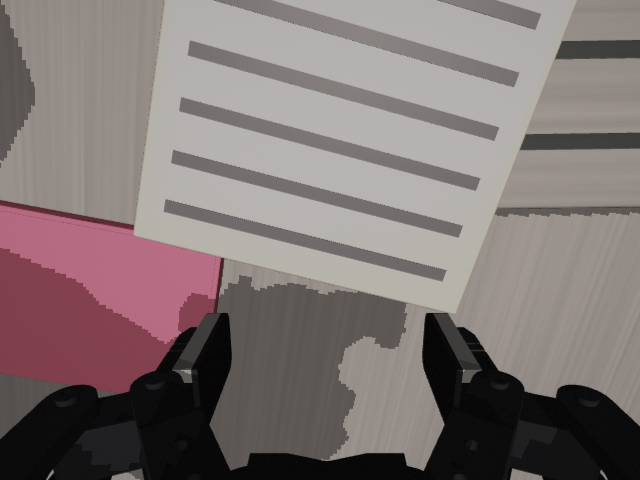

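View pics/sd22.png

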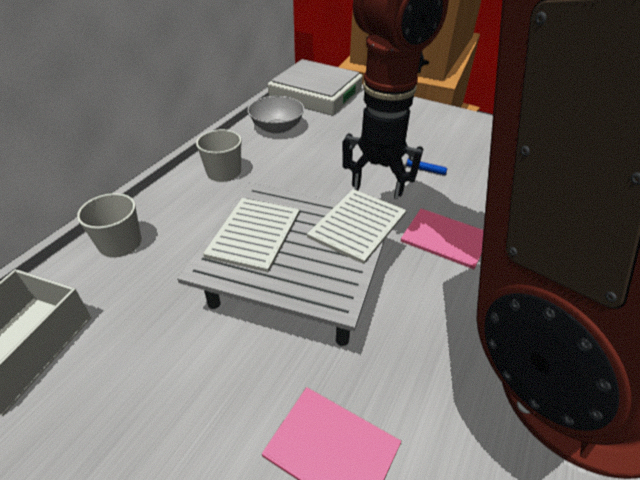

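send_rows(
  plan=[
    {"claw": 0.8,"linear": [0,0,-6],"twist": [0,0,0]},
    {"claw": 0.8,"linear": [0,0,-6],"twist": [0,0,0]},
    {"claw": 0.8,"linear": [0,0,-6],"twist": [0,0,0]},
    {"claw": 0.8,"linear": [0,0,-6],"twist": [0,0,0]},
  ],
)

```text
clock: 25.8
position: [413.0, -136.5, 120.8]
tcp_rot: [-51.4, 89.9, -132.1]
contact_force: [-0.0, -0.5, 0.1]
width: 0.798
```

```bash
python3 log.py; python3 - <<'E'
from path import *
from cell import *
R,p=T(readout.observe()); print(w2s(p))
im=get_image("wrist"); cv2.imwrite(f"pics/wr23.png",im[:,:,::-1])
im=get_image("side"); cv2.imwrite(f"pics/sd23.png",im[:,:,::-1])
E
```

```text
25.8 [-27.9  14.6 -33.8  41.6  -0.1  52.9] [ 413.  -136.5  120.8] [-0.  -0.5  0.1] 0.8
[[-0.001  0.987  0.161]
 [-0.002  0.161 -0.987]
 [-1.    -0.002  0.001]]
[ -99.37378043 -148.82569997]
```

View pics/wr23.png

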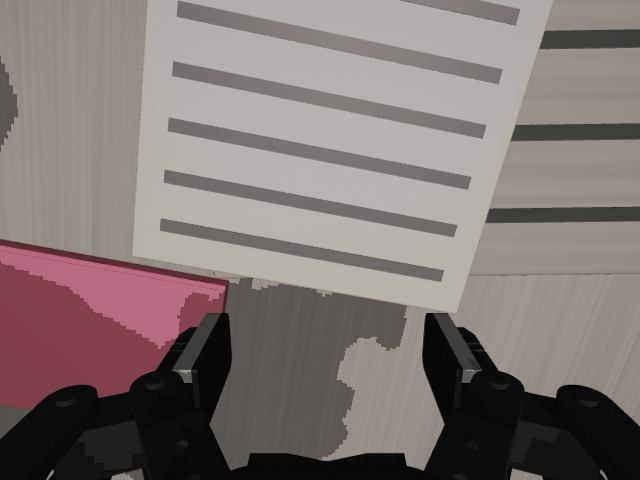

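View pics/sd23.png

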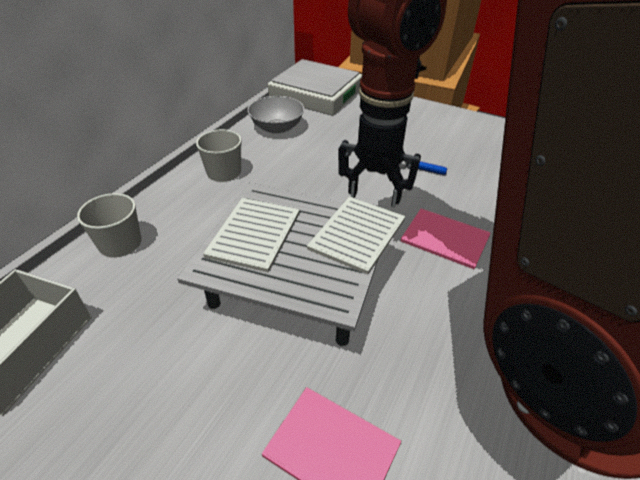

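send_rows(
  plan=[
    {"claw": 0.8,"linear": [0,0,-6],"twist": [0,0,0]},
    {"claw": 0.8,"linear": [0,0,-6],"twist": [0,0,0]},
    {"claw": 0.8,"linear": [0,0,-6],"twist": [0,0,0]},
    {"claw": 0.8,"linear": [0,0,-4],"twist": [0,0,0]},
    {"claw": 0.8,"linear": [0,0,0],"twist": [0,0,0]},
    {"claw": 0.8,"linear": [0,0,20],"twist": [0,0,0]},
    {"claw": 0.8,"linear": [0,0,35],"twist": [0,0,0]},
    {"claw": 0.8,"linear": [0,0,40],"twist": [0,0,0]},
    {"claw": 0.8,"linear": [0,0,40],"twist": [0,0,0]},
    {"claw": 0.8,"linear": [0,0,0],"twist": [0,0,0]},
  ],
)

```text
clock: 26.9
position: [432.7, -253.3, 121.2]
tcp_rot: [-0.9, 89.7, -81.9]
contact_force: [0.4, 1.1, 0.5]
width: 0.803
```

```bash
python3 log.py; python3 - <<'E'
from path import *
from cell import *
im=get_image("top"); cv2.imwrite(f"pics/top24.png",im[:,:,::-1])
im=get_image("side"); cv2.imwrite(f"pics/sd24.png",im[:,:,::-1])
E
```

```text
26.9 [-38.6  20.8 -24.5  44.5  -0.2  42.3] [ 432.7 -253.3  121.2] [0.4 1.1 0.5] 0.8
[[ 0.001  0.987  0.158]
 [-0.004  0.158 -0.987]
 [-1.    -0.     0.005]]
```

View pics/top24.png

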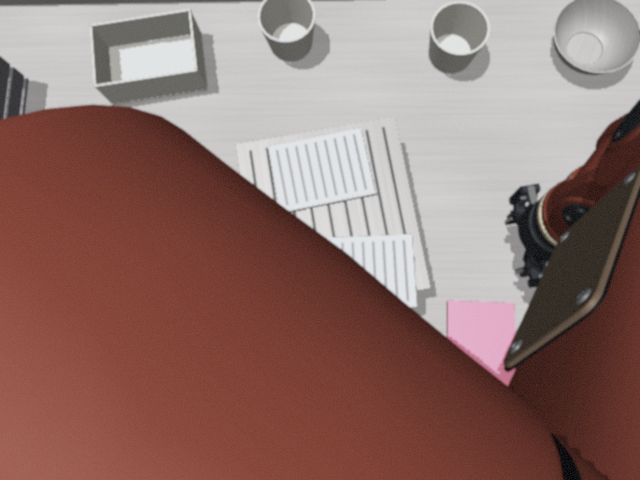

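View pics/sd24.png

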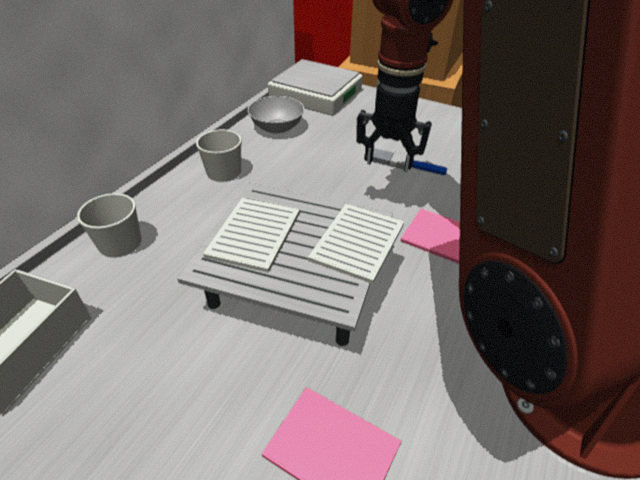

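```bash
python3 - <<'E'
from path import *
from cell import camera_info
im=cv2.imread("pics/sd24.png"); 
cv2.imwrite("pics/c24.png",cv2.resize(im[190:300,290:420],None,fx=5,fy=5,interpolation=cv2.INTER_CUBIC))
t=camera_info("side")
C=np.array([onz(t,u,v,110) for u,v in [(347,206),(404,219),(372,277),(310,256)]])
print(C.round(0)[:,:2].tolist(),C.mean(0),w2s(C.mean(0)).round(1)); print([w2s(c).round(0).tolist() for c in C])
t=camera_info("top")
C=np.array([onz(t,u,v,110) for u,v in [(336,238),(411,235),(416,305)]]);print([w2s(c).round(0).tolist() for c in C])
E
```

```text
[[444.0, -91.0], [342.0, -106.0], [337.0, 44.0], [441.0, 51.0]] [391.2566073  -25.54724052 110.        ] [-102.3  -35.8]
[[-61.0, -109.0], [-164.0, -107.0], [-144.0, 42.0], [-41.0, 31.0]]
[[-41.0, -2.0], [-56.0, -115.0], [-161.0, -102.0]]
```

View pics/c24.png

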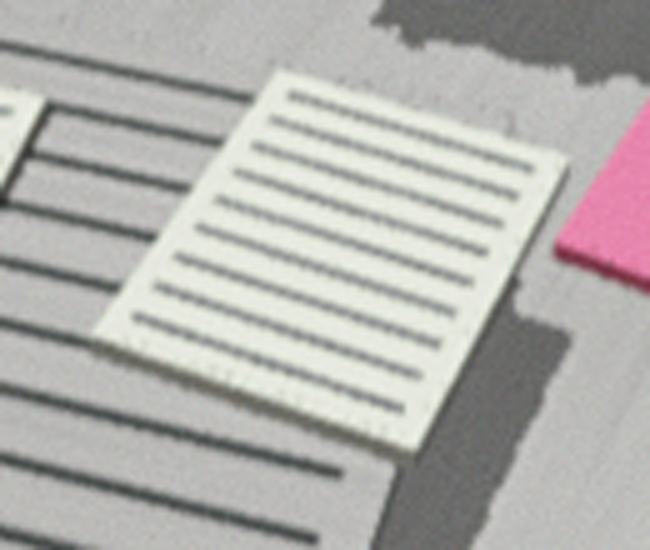

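```bash
python3 - <<'E'
from path import *
from cell import readout
s=readout.observe(); R,p=T(s); q=np.array(s['qpos'])
t=s2w(-190,-36); t=np.append(t,190); U=down(99.6); print(t)
p1=p+[0,0,69]
for a,b in [((R,p),(R,p1)),((R,p1),(U,p1)),((U,p1),(U,t)),((U,t),(U,[t[0],t[1],121]))]: q=check(*a,*b,q)
print(delta(R,p,U,p)); print(U.inv().apply(t-p1), U.as_matrix().round(2))
E
```

```text
[304.86442784 -40.38191921 190.        ]
[-38.  16. -19.  54.  -0.  42.] maxcost 0.0 maxdq 1.0 J5 [ 432. -249.  492.] J4 [ 432. -249.  611.]
[-38.  16. -19.  54.  -0. -48.] maxcost 0.0 maxdq 11.0 J5 [ 431. -249.  492.] J4 [ 431. -249.  611.]
[-21.  -4. -43.  51.   0. -31.] maxcost 0.0 maxdq 4.0 J5 [305. -40. 492.] J4 [305. -40. 611.]
[-21.   1. -50.  38.   0. -31.] maxcost 0.0 maxdq 2.0 J5 [305. -40. 423.] J4 [305. -40. 542.]
(array([0., 0., 0.]), array([-1.578e+00, -1.000e-03,  2.000e-03]))
[ -0.2944605  226.90992698 -89.61741263] [[ 0.   -0.17  0.99]
 [ 0.    0.99  0.17]
 [-1.    0.    0.  ]]
```

send_rows(
  plan=[
    {"claw": 0.8,"linear": [-35,0,0],"twist": [0,0,0]},
    {"claw": 0.8,"linear": [-34,0,0],"twist": [0,0,0]},
    {"claw": 0.8,"linear": [0,0,0],"twist": [-0.1435,0,0]},
    {"claw": 0.8,"linear": [0,0,0],"twist": [-0.1435,0,0]},
    {"claw": 0.8,"linear": [0,0,0],"twist": [-0.1435,0,0]},
    {"claw": 0.8,"linear": [0,0,0],"twist": [-0.1435,0,0]},
    {"claw": 0.8,"linear": [0,0,0],"twist": [-0.1435,0,0]},
    {"claw": 0.8,"linear": [0,0,0],"twist": [-0.1435,0,0]},
    {"claw": 0.8,"linear": [0,0,0],"twist": [-0.1435,0,0]},
    {"claw": 0.8,"linear": [0,0,0],"twist": [-0.1435,0,0]},
    {"claw": 0.8,"linear": [0,0,0],"twist": [-0.1435,0,0]},
    {"claw": 0.8,"linear": [0,0,0],"twist": [-0.1435,0,0]},
    {"claw": 0.8,"linear": [0,0,0],"twist": [-0.1435,0,0]},
    {"claw": 0.8,"linear": [0,0,-30],"twist": [0,0,0]},
    {"claw": 0.8,"linear": [0,0,-30],"twist": [0,0,0]},
    {"claw": 0.8,"linear": [0,0,-30],"twist": [0,0,0]},
    {"claw": 0.8,"linear": [0,0,0],"twist": [0,0,0]},
  ],
)

```text
clock: 28.7
position: [339.9, -262.1, 189.9]
tcp_rot: [174.9, 89.8, -175.4]
contact_force: [-1.1, -0.1, 0.4]
width: 0.799
```

send_rows(
  plan=[
    {"claw": 0.8,"linear": [0,38,0],"twist": [0,0,0]},
    {"claw": 0.8,"linear": [0,38,0],"twist": [0,0,0]},
    {"claw": 0.8,"linear": [0,38,0],"twist": [0,0,0]},
    {"claw": 0.8,"linear": [0,38,0],"twist": [0,0,0]},
    {"claw": 0.8,"linear": [0,38,0],"twist": [0,0,0]},
    {"claw": 0.8,"linear": [0,37,0],"twist": [0,0,0]},
    {"claw": 0.8,"linear": [0,0,0],"twist": [0,0,0]},
  ],
)

```text
clock: 29.4
position: [302.8, -35.7, 189.6]
tcp_rot: [168.6, 89.9, 178.6]
contact_force: [-0.2, 0.3, -0.2]
width: 0.802
```

```bash
python3 log.py; python3 - <<'E'
from path import *
from cell import *
R,p=T(readout.observe()); print(w2s(p))
im=get_image("wrist"); cv2.imwrite(f"pics/wr25.png",im[:,:,::-1])
im=get_image("side"); cv2.imwrite(f"pics/sd25.png",im[:,:,::-1])
E
```

```text
29.4 [-20.5  -4.6 -43.4  51.3  -0.  -30.5] [302.8 -35.7 189.6] [-0.2  0.3 -0.2] 0.8
[[-0.002 -0.174  0.985]
 [ 0.     0.985  0.174]
 [-1.     0.    -0.002]]
[-191.30018363  -31.0544516 ]
```

View pics/wr25.png

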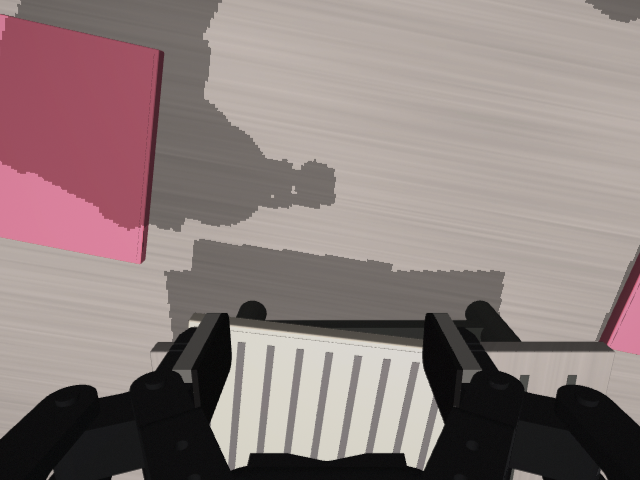

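View pics/sd25.png

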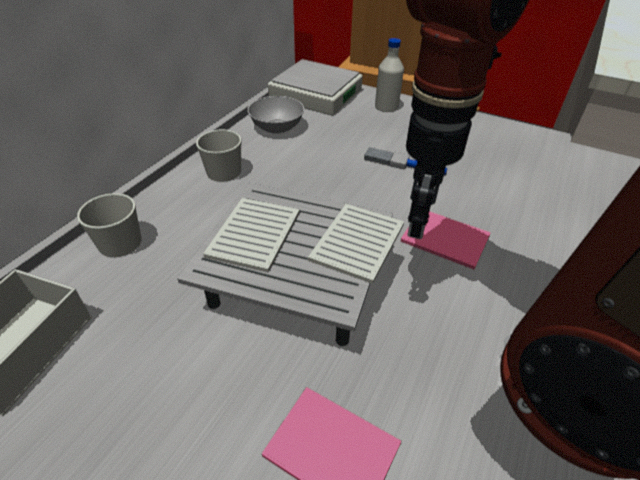

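send_rows(
  plan=[
    {"claw": 0.8,"linear": [30,0,0],"twist": [0,0,0]},
    {"claw": 0.8,"linear": [28,0,0],"twist": [0,0,0]},
    {"claw": 0.8,"linear": [10.5,0,0],"twist": [0,0,0]},
    {"claw": 0.8,"linear": [0,0,0],"twist": [0,0,0]},
    {"claw": 0.8,"linear": [0,0,6],"twist": [0,0,0]},
    {"claw": 0.8,"linear": [0,0,6],"twist": [0,0,0]},
    {"claw": 0.8,"linear": [0,0,5],"twist": [0,0,0]},
    {"claw": 0.8,"linear": [0,0,5],"twist": [0,0,0]},
    {"claw": 0.8,"linear": [0,0,5],"twist": [0,0,0]},
    {"claw": 0.8,"linear": [0,0,5],"twist": [0,0,0]},
  ],
)

```text
clock: 30.5
position: [336.2, -34.6, 121.4]
tcp_rot: [-136.1, 89.8, -126.4]
contact_force: [-1.1, -0.1, 0.1]
width: 0.796
```

```bash
python3 log.py; python3 - <<'E'
from path import *
from cell import *
R,p=T(readout.observe()); print(w2s(p))
im=get_image("side"); cv2.imwrite(f"pics/sd26.png",im[:,:,::-1])
E
```

```text
30.5 [-18.2   4.8 -46.4  38.8  -0.1 -27.9] [336.2 -34.6 121.4] [-1.1 -0.1  0.1] 0.8
[[-0.002 -0.168  0.986]
 [-0.002  0.986  0.168]
 [-1.    -0.002 -0.002]]
[-158.10577771  -35.56868964]
```

View pics/sd26.png

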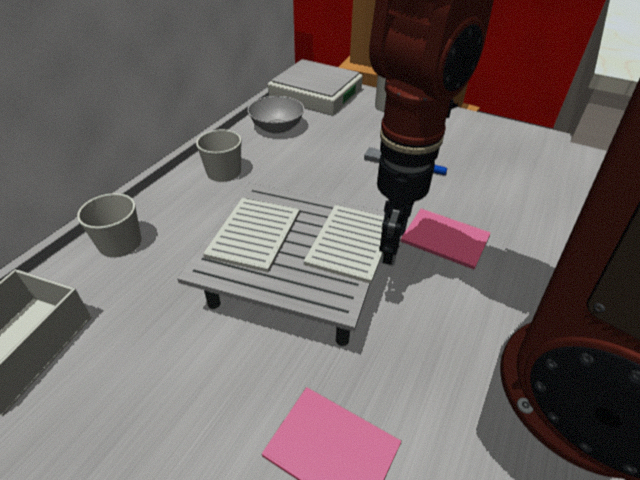

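send_rows(
  plan=[
    {"claw": 0.8,"linear": [0,0,5],"twist": [0,0,0]},
    {"claw": 0.8,"linear": [0,0,5],"twist": [0,0,0]},
    {"claw": 0.8,"linear": [0,0,5],"twist": [0,0,0]},
    {"claw": 0.8,"linear": [0,0,2],"twist": [0,0,0]},
    {"claw": 0.8,"linear": [0,0,0],"twist": [0,0,0]},
    {"claw": 0.8,"linear": [0,0,-10],"twist": [0,0,0]},
    {"claw": 0.8,"linear": [-5,0,-25],"twist": [0,0,0]},
    {"claw": 0.8,"linear": [-40,0,0],"twist": [0,0,0]},
    {"claw": 0.8,"linear": [-40,0,0],"twist": [0,0,0]},
    {"claw": 0.8,"linear": [-10,-40,0],"twist": [0,0,0]},
    {"claw": 0.8,"linear": [0,-45,0],"twist": [0,0,0]},
    {"claw": 0.8,"linear": [0,-45,0],"twist": [0,0,0]},
    {"claw": 0.8,"linear": [0,-45,0],"twist": [0,0,0]},
    {"claw": 0.8,"linear": [0,-45,0],"twist": [0,0,0]},
    {"claw": 0.8,"linear": [0,-45,0],"twist": [0,0,0]},
    {"claw": 0.8,"linear": [0,0,0],"twist": [0,0,0]},
    {"claw": 0.8,"linear": [0,0,0],"twist": [0,0,0]},
  ],
)

```text
clock: 32.25
position: [362.0, -298.9, 216.2]
tcp_rot: [-178.0, 89.9, -168.4]
contact_force: [-0.2, 1.3, 0.0]
width: 0.797
```

```bash
python3 log.py; python3 - <<'E'
from path import *
from cell import *
im=get_image("top"); cv2.imwrite(f"pics/top27.png",im[:,:,::-1])
im=get_image("side"); cv2.imwrite(f"pics/sd27.png",im[:,:,::-1]); cv2.imwrite("pics/c27.png",cv2.resize(im[180:350,170:420,::-1],None,fx=3.1,fy=3.1,interpolation=cv2.INTER_CUBIC))
E
```

```text
32.25 [-48.4  12.2 -20.6  57.3  -0.1 -58. ] [ 362.  -298.9  216.2] [-0.2  1.3  0. ] 0.8
[[-0.002 -0.167  0.986]
 [-0.     0.986  0.167]
 [-1.    -0.    -0.002]]
```

View pics/top27.png

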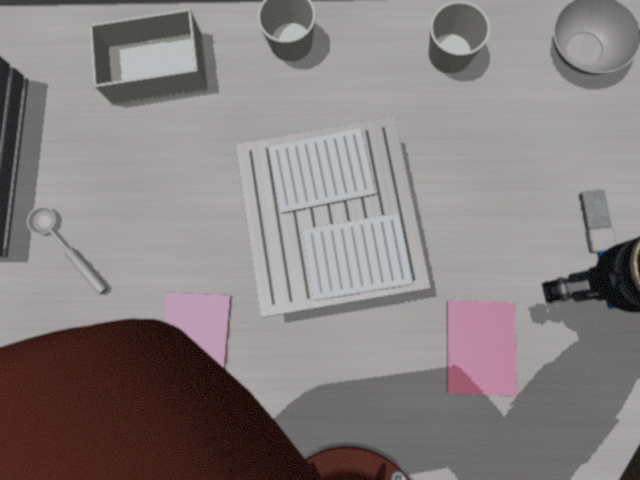

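View pics/c27.png

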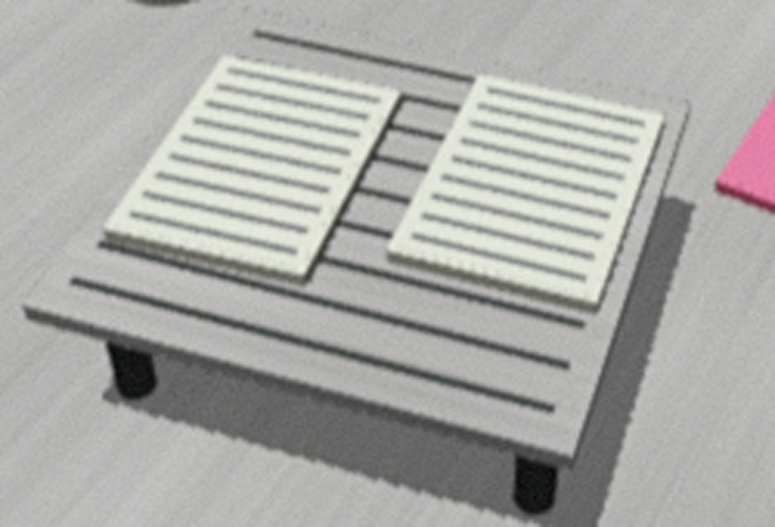

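Both boards lie flat, white side up and wholly on the stand, with the neighbour still at its original top-image corners. I check the numbers, then hand in.

```bash
python3 - <<'E'
from path import *
from cell import *
t=camera_info("top")
C=np.array([onz(t,u,v,110) for u,v in [(305,233),(397,216),(410,281),(313,299)]]); print(w2s(C.mean(0)).round(1))
a=cv2.imread("pics/top0.png").astype(int)[120:215,262:380]; b=cv2.imread("pics/top27.png").astype(int)[120:215,262:380]; print("neighbour diff",np.abs(a-b).max(2).mean())
print(readout.observe()['contact_force'])
env.close_job()
E
```

```text
[-75.2 -27.4]
neighbour diff 2.2293487957181086
[ 0.84803294  0.51532094 -0.75489145]
the job is handed in; nothing more can be done
```

The blue board has been turned over. It lies flat on the stand with its white ribbed side up, and I handed the job in at about 32 s of the 54 s allowed.

- **Slide:** I pushed it about 85 mm past the right edge of the stand. Its centre was then at y = −104 mm in the stand frame, an overhang of about 49 mm.
- **Turn:** I pinched the overhanging end, lifted it, rolled it half a turn about the tool axis and set it back on the edge. It came down about 19° askew.
- **Settling it on the stand:** A two-finger push from the right squared it up but left its centre at x ≈ −102 mm, just outside the ±100 mm limit. A second push from the robot's side brought it back in.

**Last checks:**
- The board's centre is at about (−75, −27) mm in the stand frame, wholly on the stand and clear of its neighbour. That is within the x ±100 mm and y ±70 mm limits.
- The neighbour has not visibly moved: its area in the top picture differs from the start only by image noise.
- The gripper is well clear of everything and the force reading is near zero.
- I judged flatness by eye from the pictures. No check disagreed at the end.

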